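Stack a model tug's superstructure and weigh it down

TASK

Stack the model tug's wooden superstructure on the deck of its hull, largest block first: the deckhouse inside the outline on the deck, the bridge on the deckhouse, the wheelhouse on the bridge, each centred and square with the hull. Then take the steel press bar at its balance point, carry it level and lay it gently along the wheelhouse roof, balance point over the middle of the roof, so that it rests there on its own. Leave the paint and glue bottles where they stand.

Things in the scene. Friction and masses are not known exactly. Their poses are not given: they have to be found in the camera images.
- hull: Model tug hull of brown wood in a plywood building cradle, fixed to the bench, 308 long, 112 wide; flat deck 70 mm above the bench. Origin on the bench under the hull's middle, x towards the pointed bow, y to port, z up. A low rail, 16 mm high, stands only round the bow, 67 mm and more ahead of the origin, and two pairs of small posts, 14 mm high, 100 mm ahead and 125 mm behind; beside the outline the deck is clear. It does not move.
- berth (a point): Centre of the black rectangular outline on the hull's deck (outside 102 x 66 mm, long side along the hull), at deck height, 30 mm behind the hull's origin; axes as the hull. The deckhouse belongs here.
- deckhouse: Largest light-wood block with small dark windows, 96 (x) x 60 (y) x 30 high, about 85 g. Origin at the centre of its underside. Lies flat on the 4 mm thick white kit board (270 x 290). Either way round will do.
- bridge: Middle light-wood block with small dark windows, 74 (x) x 50 (y) x 28 high, about 55 g. Origin at the centre of its underside. Lies flat on the 4 mm thick white kit board (270 x 290). Either way round will do.
- wheelhouse: Smallest light-wood block with small dark windows, 52 (x) x 40 (y) x 30 high, about 35 g. Origin at the centre of its underside; flat roof. Lies flat on the 4 mm thick white kit board (270 x 290). Either way round will do.
- press_bar: Steel press bar lying on the bench, about 0.5 kg: a straight shaft 160 long, 12 wide, 16 high, with a heavy dark head (32 long, 30 wide, 36 high) at one end, undersides flush, 192 long in all. Origin on the underside right below the balance point, which is on the shaft 29 mm from the inner face of the head; x runs along the shaft away from the head (shaft end 131 mm, head end -61 mm), y across, z up. Either way round will do.
- glue: White glue bottle, 52 mm in diameter, 118 high, standing on the bench; leave it. Origin at the centre of its underside.
- paint_a: Dropper bottle of red-brown paint, 25 mm in diameter, 67 high, standing on the white kit board near the blocks; leave it. Origin at the centre of its underside.
- paint_b: Dropper bottle of green paint, 25 mm in diameter, 67 high, standing on the white kit board near the blocks; leave it. Origin at the centre of its underside.
Things that resemble listed ones, but are neither listed nor needed, are in the scene too. What is shaped like the deckhouse but yellow is not meant. Of the things shaped like the press_bar, the steel one is meant.

How it is judged:
On the way, in this order (a step that is already met when the one before it is completed fails the run):
1. the deckhouse stands released on the berth outline of the hull (horizontal distance between deckhouse and berth below 0.01 m and angle between the x axis of deckhouse and the x axis of hull, either way round below 0.17 rad and z of deckhouse in the frame of hull between 0.065 and 0.075 m and angle between deckhouse's own z axis and vertical below 0.08 rad and contact force between deckhouse and the fingers below 0.05 N and linear speed of deckhouse below 0.02 m/s and angular speed of deckhouse below 0.2 rad/s), for 0.2 s.
2. the bridge stands released on the deckhouse (horizontal distance between bridge and deckhouse below 0.01 m and angle between the x axis of bridge and the x axis of deckhouse, either way round below 0.17 rad and z of bridge in the frame of deckhouse between 0.025 and 0.035 m and angle between bridge's own z axis and vertical below 0.08 rad and contact force between bridge and the fingers below 0.05 N and linear speed of bridge below 0.02 m/s and angular speed of bridge below 0.2 rad/s), for 0.2 s.
3. the wheelhouse stands released on the bridge (horizontal distance between wheelhouse and bridge below 0.01 m and angle between the x axis of wheelhouse and the x axis of bridge, either way round below 0.17 rad and z of wheelhouse in the frame of bridge between 0.023 and 0.033 m and angle between wheelhouse's own z axis and vertical below 0.08 rad and contact force between wheelhouse and the fingers below 0.05 N and linear speed of wheelhouse below 0.02 m/s and angular speed of wheelhouse below 0.2 rad/s), for 0.2 s.
4. the press bar lies released and level on the wheelhouse roof (horizontal distance between press_bar and wheelhouse below 0.014 m and angle between the x axis of press_bar and the x axis of wheelhouse, either way round below 0.21 rad and z of press_bar in the frame of wheelhouse between 0.025 and 0.035 m and angle between press_bar's own z axis and vertical below 0.08 rad and contact force between press_bar and the fingers below 0.05 N and linear speed of press_bar below 0.02 m/s and angular speed of press_bar below 0.2 rad/s), for 0.2 s.
At the end, for the whole second after the job is handed in: Deckhouse on the berth, bridge on it, wheelhouse on that: each centred within 10 mm, flat, square within 10 degrees; the bar level on the roof, balance point within 14 mm of its middle, along it within 12 degrees; all released and at rest (all of step 1 and all of step 2 and all of step 3 and all of step 4); the robot touches nothing.
It fails at once if the press bar tilts more than 15 degrees from level (angle between press_bar's own z axis and vertical above 0.26 rad).
It fails at once if the press bar is pressed hard (over 40 N) onto the stack (contact force between press_bar and wheelhouse above 40 N).
It fails at once if a paint or glue bottle is shifted by more than 20 mm or knocked over (distance of any of glue, paint_a, paint_b from where it was at the start of the episode above 0.02 m or angle between any of glue, paint_a, paint_b's own z axis and vertical above 0.5 rad).
It also fails if it takes over 120 s, if anything falls off the work surface, if the arm or the gripper's body presses on something with over 40 N, if the wrist force passes 120 N, or if a joint passes its speed limit or range.

ROBOT

A 6-joint arm with a two-finger parallel gripper is mounted at the origin on the work surface. World frame = base frame: x ahead of the robot, y to its left, z up, the work surface at z = 0. Lengths are in m, angles in rad, forces in N, time in s.
With the tool pointing down it reaches from about 0.25 to 0.775 m from the base axis. Payload 4 kg.
Tool frame: the origin (TCP) lies at the very end of the fingers, on their centre line; the grasp point (between the pads) lies 19 mm behind it; z points along the fingers, x is the direction in which the jaws open and shut, and the axes are right-handed (so a half turn about z gives the same grasp; the last joint's range is limited). The gripper opens to 94 mm and grips with 3 to 60 N. Pads are 16 mm wide; open, the fingers measure 119 mm over their backs; the gripper's body (75 mm by 177 mm) begins 78 mm behind the grasp point.
Start: joints at [-1.269, 0.087, 1.371, -0, 1.684, -0.103], TCP at [0.217, -0.506, 0.206] pointing down, gripper open.
Joint ranges: [-3.1, 3.1], [-0.76, 2.03], [0.27, 2.55], [-1.08, 4.22], [0.17, 2.65], [-2.57, 2.57]. Speed limits (rad/s): [2.79, 2.79, 3.14, 3.14, 3.14, 3.14].

INTERFACE

Orientations are given as [roll, pitch, yaw] about the fixed x, y, z axes, in that order (R = Rz(yaw) Ry(pitch) Rx(roll)).
In Python, from bench import robot, cams, ticket gives the robot as it stands.
- The arm moves only by the tool jog_arm, never from a script. Its argument "series" is a list of rows, each an object of numbers: "x", "y", "z": the shift along the tool's x, y, z in m; "rx", "ry", "rz": the turn, a rotation vector about the tool's x, y, z in degrees. A call has 1 to 12 rows; each row shifts and turns the pose as measured when the row begins, along the tool's axes as they then stand; what a row does not reach is not made up. A row lasts 1/12 s, in which the tool goes at most 41.7 mm and 7.16 degrees, less where a joint would pass 70% of its speed; a pose out of reach is approached as far as the arm can. A call with a gripper value outside its range is refused whole. "claw" is the opening, from 0 (shut) to 1 (fully open), set as the call begins (left out, the last holds). The fingers move at their own pace and stop on an object; the grip force is fixed at half the most. Time passes only in rows, so rows that do not move let the fingers close. It gives the time, the measured TCP pose, the force and the opening at its end, in the units of the state.
- robot.get_obs(): the state, without advancing time (a new reading comes with each control period).
- cams.snapshot(name): name is "side" or "top" or "wrist"; returns a dict with "img" (384x512x3 uint8, red, green, blue), "mtx" (3x3 intrinsics, pixels), "origin" and "attitude" of the camera in the world. Camera axes: x right, y down, z forward; pixel columns grow to the right and rows downward; lengths in m; the calibration is good to about 2 mm. The wrist camera is an equidistant fisheye: a pixel r from the principal point sees the ray r / f radians off the axis. A picture is of the moment at which its call begins. There is no depth.
- ticket.close_job(): hands the job in, once; it reports no verdict.
Trained networks look in a picture, given as the dict that the camera call returned (one of the last four; its "shot" number tells which), for a name from the list of things; names that differ only in an ending like _2 or _b are one class to them, and where a whole thing is asked for, a point or a joint stands for the part that bears it (a point fixed in the world has none). Each returns a list of dicts, best first, with "p" (0 to 1); they miss things now and then, are a little off and sometimes report something else, mostly with a low value. They report only what shows in the picture. A call takes as long as a camera call. They do not tell look-alikes from the thing itself.
- cams.look_for(thing, picture): "bbox" ([left, top, width, height] in pixels, round what is visible of it).
The state is a dict: "time": time; "joint_positions": joint angles; "qvel": joint speeds; "joint_torque": joint torques, N m; "tool_pos": TCP position; "ee_rot": TCP orientation; "wrist_force": force on the tool from outside, world axes, zero at the start; "wrist_torque": the same for the moment, N m; "width": finger opening in m.
Only numpy, scipy, OpenCV 4.12 (cv2) and the standard library are available. Lean on these libraries where they do the work, as an engineer would, in place of code of your own. Each camera call takes 0.05 s, during which the arm holds its last target.

## Working session

There is one attempt and no reset: what is moved stays moved. The work goes in short steps, Python scripts to look and compute and a tool call to move; the robot and the scene stay as the last step left them, time stands still between calls to the robot, and variables do not carry over. Pictures are saved under pics/ and viewed, and the job is handed in when it is done.

Besides the shell and the picture viewer there is one more tool, called after "Request:" as a command line: name --argument value ..., lists and objects as JSON in quotes. jog_arm: Moves the arm, as the interface text tells. Its arguments: {"type":"object","properties":{"series":{"type":"array","items":{"type":"object","properties":{"x":{"type":"number"},"y":{"type":"number"},"z":{"type":"number"},"rx":{"type":"number"},"ry":{"type":"number"},"rz":{"type":"number"}}}},"claw":{"type":"number"}},"required":["series"]}

```bash
ls; mkdir -p pics
python3 - <<'E'
from bench import robot, cams, ticket
import cv2,numpy as np
print(robot.get_obs())
for n in ["top","side","wrist"]:
    s=cams.snapshot(n)
    cv2.imwrite(f"pics/{n}0.png",s["img"][:,:,::-1])
    print(n,s["mtx"],s["origin"],s["attitude"],[k for k in s])
    for t in ["hull","deckhouse","bridge","wheelhouse","press_bar","glue","paint_a"]:
        print(t,[(np.round(d["bbox"]).astype(int).tolist(),round(d["p"],2)) for d in cams.look_for(t,s)][:4])
E
```

```text
pics
{'time': 0.0, 'joint_positions': array([-1.26906625e+00,  8.79077387e-02,  1.37224601e+00, -6.89925587e-06,
        1.68356074e+00, -1.03096932e-01]), 'qvel': array([ 0.00094331,  0.00113426, -0.00046386,  0.00098819,  0.00081103,
        0.00122884]), 'joint_torque': array([ 1.83450982e-03, -3.40179420e+01, -3.02430117e+01,  7.21206120e-02,
        3.30294832e-02, -1.71552933e-04]), 'tool_pos': array([ 0.21645703, -0.50502886,  0.20433417]), 'ee_rot': array([-3.14138111e+00,  2.11127498e-03, -1.16596987e+00]), 'wrist_force': array([-0.15049488,  0.16167786,  0.0871251 ]), 'wrist_torque': array([0.00955188, 0.04227739, 0.02218937]), 'width': 0.09401870676973363}
top [[477.4696259    0.         255.76491044]
 [  0.         477.4696259  187.08540118]
 [  0.           0.           1.        ]] [ 0.37749934 -0.00326266  1.39942414] [-3.04324027  0.00673961 -1.5805851 ] ['img', 'mtx', 'origin', 'attitude', 'shot']
hull [([138, 133, 59, 108], 0.77), ([255, 147, 7, 64], 0.39)]
deckhouse [([362, 82, 38, 36], 0.94), ([326, 246, 37, 38], 0.83), ([332, 135, 25, 34], 0.66)]
bridge [([355, 1
[... 483 characters left out ...]
'attitude', 'shot']
hull [([207, 124, 76, 49], 0.84)]
deckhouse [([306, 243, 39, 26], 0.84), ([375, 254, 39, 39], 0.7), ([223, 266, 12, 28], 0.65)]
bridge [([274, 273, 29, 22], 0.89), ([320, 150, 16, 29], 0.47)]
wheelhouse [([258, 236, 19, 20], 0.71)]
press_bar [([248, 198, 58, 18], 0.6)]
glue [([322, 152, 14, 26], 0.65)]
paint_a []
wrist [[297.31863964   0.         256.65466018]
 [  0.         297.31863964 180.16326167]
 [  0.           0.           1.        ]] [ 0.28169177 -0.47756525  0.38596303] [ 2.89007354e+00  5.07827163e-04 -1.16636295e+00] ['img', 'mtx', 'origin', 'attitude', 'shot']
hull []
deckhouse [([63, 4, 76, 80], 0.79)]
bridge []
wheelhouse []
press_bar []
glue []
paint_a []
```

Run:
```python
import cv2
a=cv2.imread("pics/top0.png"); 
cv2.imwrite("pics/top0c.png",cv2.resize(a[70:330,110:420],None,fx=2.3,fy=2.3,interpolation=cv2.INTER_CUBIC))
a=cv2.imread("pics/side0.png")
cv2.imwrite("pics/side0c.png",cv2.resize(a[100:320,180:440],None,fx=2.7,fy=2.7,interpolation=cv2.INTER_CUBIC))
```

```text
(no output)
```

View pics/top0c.png

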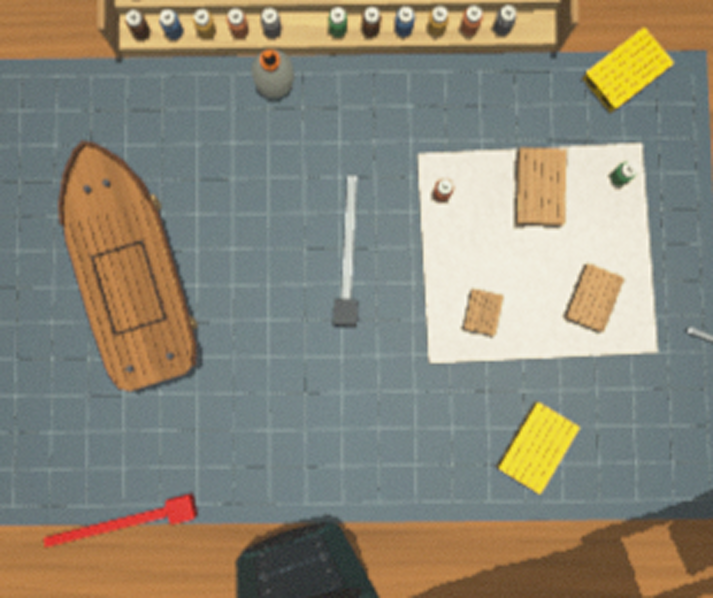

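View pics/side0c.png

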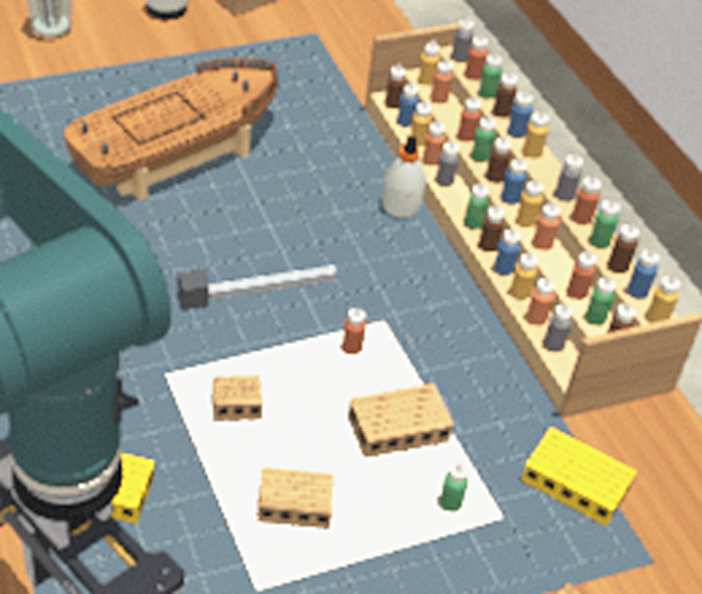

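View pics/wrist0.png

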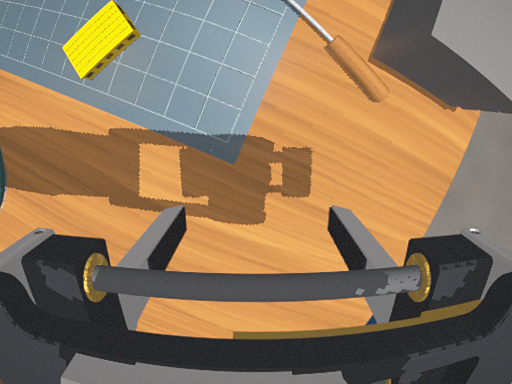

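The images show the wooden deckhouse at top (345,151), the bridge (369,199), the wheelhouse (320,206) and the steel bar at (260,178). The look-alikes are yellow blocks at (384,100) and (345,265) and a red bar at (163,297). I'll fit the poses by projecting the known shapes into the top and side views.

```bash
cat > h.py <<'E'
import numpy as np, cv2
from scipy.spatial.transform import Rotation as R
from scipy.optimize import minimize
def proj(s,P):
    Rm=R.from_euler('xyz',s["attitude"]).as_matrix()
    c=(np.asarray(P,float)-s["origin"])@Rm
    M=s["mtx"]
    if s.get("fish"):
        r=np.hypot(c[:,0],c[:,1]); th=np.arctan2(r,c[:,2]); k=th/np.maximum(r,1e-9)
        return np.c_[M[0,0]*c[:,0]*k+M[0,2],M[1,1]*c[:,1]*k+M[1,2]]
    return np.c_[M[0,0]*c[:,0]/c[:,2]+M[0,2],M[1,1]*c[:,1]/c[:,2]+M[1,2]]
def ray(s,uv,z):
    Rm=R.from_euler('xyz',s["attitude"]).as_matrix(); M=s["mtx"]
    a=(uv[0]-M[0,2])/M[0,0]; b=(uv[1]-M[1,2])/M[1,1]
    if s.get("fish"):
        th=np.hypot(a,b); d=np.array([a/th*np.sin(th),b/th*np.sin(th),np.cos(th)])
    else: d=np.array([a,b,1.])
    d=Rm@d; t=(z-s["origin"][2])/d[2]; return s["origin"]+t*d
def box(x,y,yaw,z,L,W,H,x0=None):
    x0=-L/2 if x0 is None else x0
    p=np.array([[a,b,c] for a in(x0,x0+L) for b in(-W/2,W/2) for c in(0,H)])
    c,s_=np.cos(yaw),np.sin(yaw)
    return np.c_[p[:,0]*c-p[:,1]*s_+x,p[:,0]*s_+p[:,1]*c+y,p[:,2]+z]
S=4
def cost(s,mask,boxes,roi):
    l,t,w,h=roi
    im=np.zeros((h*S,w*S),np.uint8)
    for b in boxes:
        q=cv2.convexHull(((proj(s,b)-[l,t]+.5)*S*16).astype(np.int32))
        cv2.fillConvexPoly(im,q,255,shift=4)
    im=cv2.resize(im,(w,h),interpolation=cv2.INTER_AREA)/255.
    m=mask[t:t+h,l:l+w]
    return np.abs(im-m).sum()/m.sum()
def fit(views,mk,p0):
    f=lambda p:sum(cost(s,m,mk(p[0],p[1],p[2]),roi) for s,m,roi in views)
    best=None
    for dy in (-.1,0,.1):
        r=minimize(f,[p0[0],p0[1],p0[2]+dy],method='Nelder-Mead',options=dict(initial_simplex=np.array([p0]*4)+[0,0,dy]+np.r_[np.zeros((1,3)),np.diag([.008,.008,.1])],xatol=1e-4,fatol=1e-4))
        if best is None or r.fun<best.fun: best=r
    return best.x,best.fun
E
cat > m.py <<'E'
from bench import robot, cams
from h import *
import pickle
T=cams.snapshot("top");Sd=cams.snapshot("side")
pickle.dump((T,Sd),open("v.pkl","wb"))
E
python3 m.py
cat > f.py <<'E'
from h import *; import pickle
T,Sd=pickle.load(open("v.pkl","rb"))
def wood(s):
    h=cv2.cvtColor(s["img"],cv2.COLOR_RGB2HSV).astype(int)
    return ((h[...,1]>55)&(h[...,0]<30)).astype(float)
def roi(c,hw): return (int(c[0]-hw),int(c[1]-hw),2*hw,2*hw)
for n,ct,cs,dim,yaw in [("deckhouse",(345,151),(329,256),(.096,.060,.030),0.),("bridge",(369,199),(288,284),(.074,.050,.028),-.3),("wheelhouse",(320,206),(268,246),(.052,.040,.030),-.2)]:
    p=ray(T,ct,.03); p0=[p[0],p[1],yaw]
    hw={"deckhouse":24,"bridge":24,"wheelhouse":18}[n]
    vs=[(T,wood(T),roi(ct,hw)),(Sd,wood(Sd),roi(cs,hw))]
    mk=lambda x,y,a:[box(x,y,a,.004,*dim)]
    for nm,v in(("both",vs),("top",vs[:1]),("side",vs[1:])):
        x,f=fit(v,mk,p0); print(n,nm,np.round(x,4),round(f,3))
# bar: mask by bounds drawn manually
E
python3 f.py
python3 - <<'E'
from h import *; import pickle
T,Sd=pickle.load(open("v.pkl","rb"))
for nm,s,r in(("t",T,(130,125,75,120)),("s",Sd,(200,110,90,75)),("tb",T,(245,140,30,80)),("sb",Sd,(240,185,75,40))):
    l,t,w,h=r; k=6 if nm in"ts" else 8
    c=s["img"][t:t+h,l:l+w,::-1]; k=min(k,580//h,780//w)
    cv2.imwrite(f"pics/c_{nm}.png",cv2.resize(c,None,fx=k,fy=k,interpolation=cv2.INTER_CUBIC)); print(nm,k)
E
```

```text
deckhouse both [ 0.6175 -0.2549 -0.0431] 0.163
deckhouse top [ 0.6183 -0.2562 -0.0519] 0.059
deckhouse side [ 0.6166 -0.2535 -0.042 ] 0.083
bridge both [ 0.4753 -0.3184 -0.4068] 0.224
bridge top [ 0.4759 -0.319  -0.387 ] 0.083
bridge side [ 0.4744 -0.317  -0.4044] 0.123
wheelhouse both [ 0.4581 -0.1781 -0.2545] 0.245
wheelhouse top [ 0.4585 -0.1792 -0.2247] 0.083
wheelhouse side [ 0.458  -0.1769 -0.3031] 0.11
t 4
s 6
tb 7
sb 8
```

View pics/c_t.png

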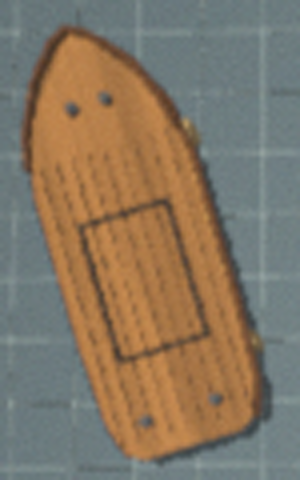

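View pics/c_s.png

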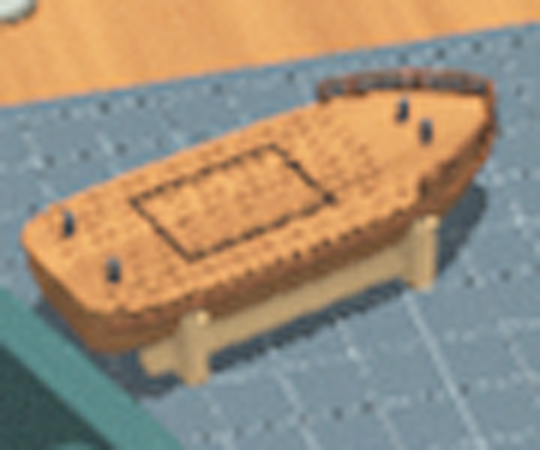

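View pics/c_tb.png

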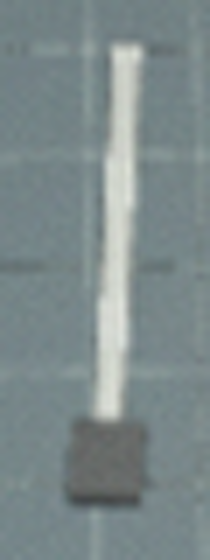

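View pics/c_sb.png

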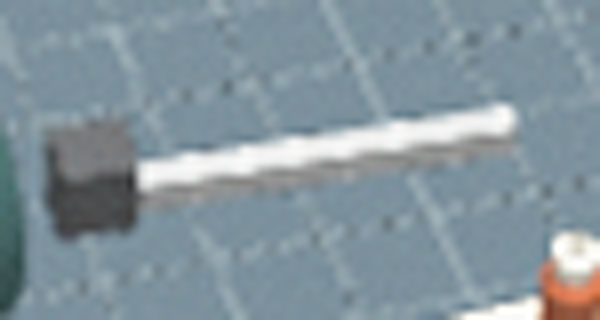

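```bash
cat > g.py <<'E'
from h import *; import pickle
T,Sd=pickle.load(open("v.pkl","rb"))
def px(l,t,k,pts): return [(l+(u+.5)/k-.5,t+(v+.5)/k-.5) for u,v in pts]
for s,pts in((T,px(130,125,4,[(82,226),(168,200),(208,334),(120,360)])),(Sd,px(200,110,6,[(132,201),(272,146),(334,200),(190,260)]))):
    w=np.array([ray(s,p,.07)[:2] for p in pts]); c=w.mean(0)
    print("berth",np.round(c,4),"sides",[round(np.linalg.norm(w[i]-w[(i+1)%4]),4) for i in range(4)],
     "rect",np.degrees(cv2.minAreaRect(w.astype(np.float32)*1000)[2]*np.pi/180), [round(np.degrees(np.arctan2(*(w[i]-w[(i+1)%4])[::-1])),1) for i in range(4)])
# bar
b=px(245,140,7,[(127,45),(106,418)])
A=ray(T,b[0],.016);
w=[ray(T,b[0],.016)[:2],ray(T,b[1],.016)[:2]]
d=w[0]-w[1];yaw=np.arctan2(d[1],d[0]);u=d/np.linalg.norm(d)
print("bar top",np.linalg.norm(d),yaw,w, "bal from tip",w[0]-.131*u)
hd=px(245,140,7,[(69,490),(141,494)]) # top-face rear edge? 
b=px(240,185,8,[(505,118)]); print("side tip top",ray(Sd,b[0],.016))
b=px(240,185,8,[(137,172)]); print("side shaft root top",ray(Sd,b[0],.016))
E
python3 g.py
```

```text
berth [0.4904 0.2564] sides [np.float64(0.0628), np.float64(0.0987), np.float64(0.0637), np.float64(0.0982)] rect 16.347530364990234 [np.float64(106.4), np.float64(16.9), np.float64(-74.1), np.float64(-163.7)]
berth [0.4904 0.2589] sides [np.float64(0.0981), np.float64(0.0633), np.float64(0.1004), np.float64(0.0644)] rect 18.14420509338379 [np.float64(-162.5), np.float64(108.9), np.float64(18.1), np.float64(-73.2)]
bar top 0.15707104901448218 -0.06670858738877197 [array([ 0.63509166, -0.01686601]), array([ 0.47836996, -0.00639579])] bal from tip [ 0.50438303 -0.00813366]
side tip top [ 0.63135061 -0.01550638  0.016     ]
side shaft root top [ 0.47813664 -0.00447028  0.016     ]
```

```bash
cat > plan.py <<'E'
import sys,numpy as np
from bench import robot
from scipy.spatial.transform import Rotation as R
# usage: plan.py x y z yaw [step_mm]
def plan(x,y,z,yaw,step=.040):
    o=robot.get_obs(); p=np.array(o["tool_pos"]); r=R.from_euler('xyz',o["ee_rot"])
    tgt=np.array([x,y,z]); rt=R.from_euler('xyz',[np.pi,0,yaw])
    d=tgt-p; rv=(r.inv()*rt).as_rotvec(degrees=True)
    n=max(int(np.ceil(np.linalg.norm(d)/step)),int(np.ceil(np.linalg.norm(rv)/7)),1)
    print("t",round(o["time"],2),"pos",np.round(p,4),"rpy",np.round(o["ee_rot"],3),"F",np.round(o["wrist_force"],1),"w",round(o["width"],4))
    print("n",n,"q",np.round(o["joint_positions"],2))
    P=p.copy();q=r;rows=[]
    for i in range(n):
        s=q.inv().apply((tgt-P)/(n-i)); w=(q.inv()*rt).as_rotvec(degrees=True)/(n-i)
        s=np.round(s,4); w=np.round(w,1)
        rows.append("{"+",".join(f'"{k}":{v:g}' for k,v in zip(["x","y","z","rx","ry","rz"],[*s,*w]) if v)+"}")
        P=P+q.apply(s); q=q*R.from_rotvec(w,degrees=True)
    print(",\n".join(rows)); 
a=[float(v) for v in sys.argv[1:]]
plan(*a)
E
python3 plan.py 0.6175 -0.255 0.15 -1.617
```

```text
t 1.3 pos [ 0.2166 -0.5056  0.2055] rpy [ 3.142 -0.    -1.166] F [ 0.2  1.1 -0.5] w 0.094
n 12 q [-1.27  0.09  1.37 -0.    1.68 -0.1 ]
{"x":-0.006,"y":-0.0389,"z":0.0046,"rz":2.2},
{"x":-0.0075,"y":-0.0387,"z":0.0046,"rz":2.1},
{"x":-0.0089,"y":-0.0384,"z":0.0046,"rz":2.2},
{"x":-0.0104,"y":-0.038,"z":0.0046,"rz":2.1},
{"x":-0.0118,"y":-0.0376,"z":0.0046,"rz":2.2},
{"x":-0.0132,"y":-0.0371,"z":0.0046,"rz":2.1},
{"x":-0.0146,"y":-0.0366,"z":0.0046,"rz":2.2},
{"x":-0.016,"y":-0.036,"z":0.0047,"rz":2.1},
{"x":-0.0173,"y":-0.0354,"z":0.0046,"rz":2.2},
{"x":-0.0186,"y":-0.0347,"z":0.0047,"rz":2.1},
{"x":-0.0199,"y":-0.034,"z":0.0046,"rz":2.2},
{"x":-0.0212,"y":-0.0332,"z":0.0047,"rz":2.1}
```

Request:
jog_arm --series '[{"x": -0.006, "y": -0.039, "z": 0.0045, "rz": 2.1}, {"x": -0.0075, "y": -0.0387, "z": 0.0045, "rz": 2.1}, {"x": -0.009, "y": -0.0384, "z": 0.0045, "rz": 2.2}, {"x": -0.0104, "y": -0.038, "z": 0.0045, "rz": 2.1}, {"x": -0.0118, "y": -0.0376, "z": 0.0045, "rz": 2.2}, {"x": -0.0132, "y": -0.0371, "z": 0.0045, "rz": 2.1}, {"x": -0.0146, "y": -0.0366, "z": 0.0045, "rz": 2.2}, {"x": -0.016, "y": -0.036, "z": 0.0045, "rz": 2.1}, {"x": -0.0173, "y": -0.0354, "z": 0.0045, "rz": 2.2}, {"x": -0.0186, "y": -0.0347, "z": 0.0045, "rz": 2.1}, {"x": -0.02, "y": -0.034, "z": 0.0045, "rz": 2.2}, {"x": -0.0212, "y": -0.0332, "z": 0.0045, "rz": 2.1}]' --claw 1

```text
invalid input
```

```bash
cat > w.py <<'E'
import sys
from bench import robot,cams
from h import *; import pickle
s=cams.snapshot("wrist"); s["fish"]=1; pickle.dump(s,open("w.pkl","wb"))
cv2.imwrite(f"pics/{sys.argv[1]}.png",s["img"][:,:,::-1])
E
python3 w.py w1; python3 plan.py 0.6175 -0.255 0.15 -1.617
```

```text
t 1.35 pos [ 0.2166 -0.5056  0.2055] rpy [ 3.142 -0.    -1.166] F [-0.6  0.5 -0.6] w 0.0944
n 12 q [-1.27  0.09  1.37 -0.    1.68 -0.1 ]
{"x":-0.006,"y":-0.0389,"z":0.0046,"rz":2.2},
{"x":-0.0075,"y":-0.0387,"z":0.0046,"rz":2.1},
{"x":-0.0089,"y":-0.0384,"z":0.0046,"rz":2.2},
{"x":-0.0104,"y":-0.038,"z":0.0046,"rz":2.1},
{"x":-0.0118,"y":-0.0376,"z":0.0046,"rz":2.2},
{"x":-0.0132,"y":-0.0371,"z":0.0046,"rz":2.1},
{"x":-0.0146,"y":-0.0366,"z":0.0046,"rz":2.2},
{"x":-0.016,"y":-0.036,"z":0.0047,"rz":2.1},
{"x":-0.0173,"y":-0.0354,"z":0.0046,"rz":2.2},
{"x":-0.0186,"y":-0.0347,"z":0.0047,"rz":2.1},
{"x":-0.0199,"y":-0.034,"z":0.0046,"rz":2.2},
{"x":-0.0212,"y":-0.0332,"z":0.0047,"rz":2.1}
```

View pics/w1.png

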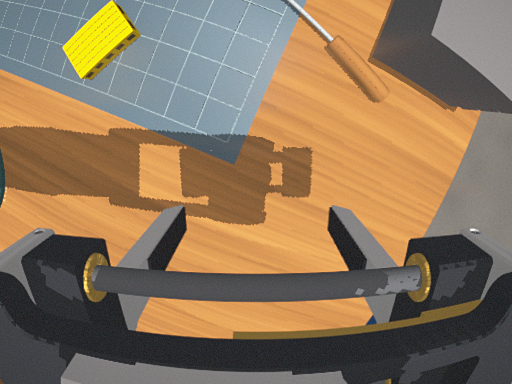

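The call was refused, and the picture shows that the arm hasn't moved. I'll try a single full row to find what it objected to.

Request:
jog_arm --series '[{"x": -0.006, "y": -0.039, "z": 0.0045, "rx": 0, "ry": 0, "rz": 2.1}]'

```text
time: 1.43
tool_pos: [0.2462, -0.488, 0.2015]
ee_rot: [3.138, -0.003, -1.211]
wrist_force: [0.3, -1.0, 0.2]
width: 0.0942
```

Request:
jog_arm --series '[{"x": -0.0075, "y": -0.0387, "z": 0.0045, "rx": 0, "ry": 0, "rz": 2.1}, {"x": -0.009, "y": -0.0384, "z": 0.0045, "rx": 0, "ry": 0, "rz": 2.1}, {"x": -0.0104, "y": -0.038, "z": 0.0045, "rx": 0, "ry": 0, "rz": 2.1}, {"x": -0.0118, "y": -0.0376, "z": 0.0045, "rx": 0, "ry": 0, "rz": 2.1}, {"x": -0.0132, "y": -0.0371, "z": 0.0045, "rx": 0, "ry": 0, "rz": 2.1}, {"x": -0.0146, "y": -0.0366, "z": 0.0045, "rx": 0, "ry": 0, "rz": 2.1}, {"x": -0.016, "y": -0.036, "z": 0.0045, "rx": 0, "ry": 0, "rz": 2.1}, {"x": -0.0173, "y": -0.0354, "z": 0.0045, "rx": 0, "ry": 0, "rz": 2.1}, {"x": -0.0186, "y": -0.0347, "z": 0.0045, "rx": 0, "ry": 0, "rz": 2.1}, {"x": -0.02, "y": -0.034, "z": 0.0045, "rx": 0, "ry": 0, "rz": 2.1}, {"x": -0.0212, "y": -0.0332, "z": 0.0045, "rx": 0, "ry": 0, "rz": 2.1}]'

```text
time: 2.35
tool_pos: [0.6309, -0.2559, 0.1496]
ee_rot: [-3.141, -0.009, -1.646]
wrist_force: [0.5, -1.3, 0.8]
width: 0.0943
```

```bash
sed -i 's/ if v)/)/' plan.py; python3 w.py w2; python3 plan.py 0.6175 -0.255 0.13 -1.617
```

```text
t 2.4 pos [ 0.6364 -0.25    0.1465] rpy [-3.139e+00 -3.000e-03 -1.640e+00] F [ 1.7  2.5 -0.8] w 0.0938
n 1 q [-0.46  0.4   1.11 -0.    1.63  1.18]
{"x":0.0063,"y":0.0186,"z":0.0165,"rx":-0.2,"ry":-0.2,"rz":-1.3}
```

View pics/w2.png

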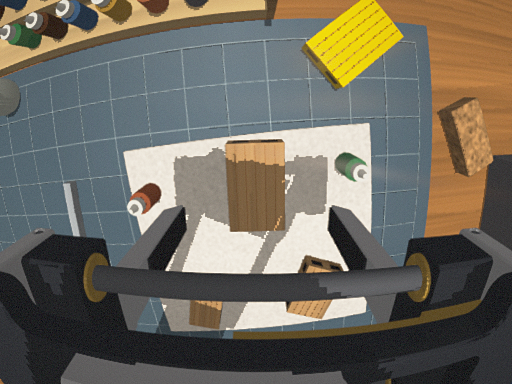

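```bash
cat > ov.py <<'E'
import sys; from h import *; import pickle
s=pickle.load(open("w.pkl","rb")); a=[float(v) for v in sys.argv[2:9]]  # x y yaw z L W H
im=cv2.resize(s["img"][:,:,::-1],None,fx=1.5,fy=1.5)
b=proj(s,box(*a[:3],a[3],*a[4:]))*1.5
for i in range(8):
    for j in range(i):
        if bin(i^j).count("1")==1: cv2.line(im,b[i].astype(int).tolist(),b[j].astype(int).tolist(),(255,0,255),1)
cv2.imwrite(f"pics/{sys.argv[1]}.png",im)
E
python3 ov.py ov1 0.6175 -0.2549 -0.046 0.004 .096 .06 .03
```

```text
(no output)
```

View pics/ov1.png

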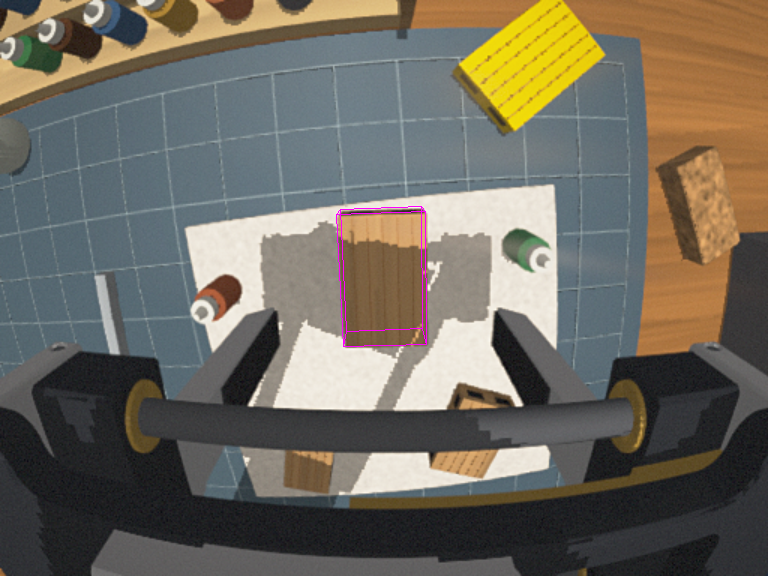

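The overlay fits the plain wooden block on the board, so this is the deckhouse. Next I descend onto it.

Request:
jog_arm --series '[{"x": 0.006, "y": 0.0186, "z": 0.012, "rx": 0, "ry": 0, "rz": -1.3}, {"x": 0, "y": 0, "z": 0.01, "rx": 0, "ry": 0, "rz": 0}, {"x": 0, "y": 0, "z": 0, "rx": 0, "ry": 0, "rz": 0}]'

```text
time: 2.65
tool_pos: [0.621, -0.2503, 0.1204]
ee_rot: [-3.141, -0.001, -1.608]
wrist_force: [-0.6, 0.5, -0.8]
width: 0.0941
```

```bash
python3 plan.py 0.6175 -0.2549 0.010 -1.617 0.030
```

```text
t 2.65 pos [ 0.621  -0.2503  0.1204] rpy [-3.141e+00 -1.000e-03 -1.608e+00] F [-0.6  0.5 -0.8] w 0.0941
n 4 q [-0.47  0.38  1.19 -0.    1.57  1.14]
{"x":0.0012,"y":0.0009,"z":0.0276,"rx":-0,"ry":-0,"rz":0.1},
{"x":0.0011,"y":0.0008,"z":0.0276,"rx":-0,"ry":-0,"rz":0.1},
{"x":0.0012,"y":0.0008,"z":0.0276,"rx":-0,"ry":-0,"rz":0.2},
{"x":0.0012,"y":0.0009,"z":0.0276,"rx":-0.1,"ry":-0,"rz":0.1}
```

Request:
jog_arm --series '[{"x": 0.0015, "y": 0.001, "z": 0.025, "rx": 0, "ry": 0, "rz": 0.1}, {"x": 0.0015, "y": 0.001, "z": 0.025, "rx": 0, "ry": 0, "rz": 0.1}, {"x": 0.001, "y": 0.001, "z": 0.025, "rx": 0, "ry": 0, "rz": 0.1}, {"x": 0.001, "y": 0.001, "z": 0.015, "rx": 0, "ry": 0, "rz": 0}, {"x": 0, "y": 0, "z": 0.005, "rx": 0, "ry": 0, "rz": 0}, {"x": 0, "y": 0, "z": 0, "rx": 0, "ry": 0, "rz": 0}]'

```text
time: 3.15
tool_pos: [0.6182, -0.2598, 0.0267]
ee_rot: [-3.133, -0.004, -1.62]
wrist_force: [0.0, 1.2, 0.4]
width: 0.0936
```

```bash
python3 plan.py 0.6175 -0.2549 0.010 -1.617 0.030
```

```text
t 3.15 pos [ 0.6182 -0.2598  0.0267] rpy [-3.133 -0.004 -1.62 ] F [0.  1.2 0.4] w 0.0936
n 1 q [-0.48  0.43  1.3   0.    1.39  1.14]
{"x":-0.0049,"y":0.0011,"z":0.0167,"rx":-0.5,"ry":-0.2,"rz":-0.2}
```

Request:
jog_arm --series '[{"x": -0.004, "y": 0.001, "z": 0.01, "rx": -0.5, "ry": -0.2, "rz": -0.2}, {"x": 0, "y": 0, "z": 0.005, "rx": 0, "ry": 0, "rz": 0}, {"x": 0, "y": 0, "z": 0, "rx": 0, "ry": 0, "rz": 0}, {"x": 0, "y": 0, "z": 0, "rx": 0, "ry": 0, "rz": 0}]'

```text
time: 3.48
tool_pos: [0.6195, -0.2575, 0.0148]
ee_rot: [-3.136, -0.003, -1.618]
wrist_force: [0.1, 0.2, -1.1]
width: 0.0938
```

```bash
python3 plan.py 0.6175 -0.2549 0.010 -1.617 0.030
```

```text
t 3.48 pos [ 0.6195 -0.2575  0.0148] rpy [-3.136e+00 -3.000e-03 -1.618e+00] F [ 0.1  0.2 -1.1] w 0.0938
n 1 q [-0.48  0.45  1.31 -0.    1.38  1.14]
{"x":-0.0025,"y":0.0022,"z":0.0048,"rx":-0.3,"ry":-0.2,"rz":-0.1}
```

Request:
jog_arm --series '[{"x": -0.0025, "y": 0.0025, "z": 0.005, "rx": -0.3, "ry": -0.2, "rz": 0}, {"x": -0.0005, "y": 0, "z": 0, "rx": 0, "ry": 0, "rz": 0}, {"x": 0, "y": 0, "z": 0, "rx": 0, "ry": 0, "rz": 0}]'

```text
time: 3.73
tool_pos: [0.6185, -0.2546, 0.0118]
ee_rot: [-3.138, -0.001, -1.618]
wrist_force: [-0.3, -0.2, 1.2]
width: 0.0939
```

Request:
jog_arm --series '[{"x": 0, "y": 0, "z": 0, "rx": 0, "ry": 0, "rz": 0}, {"x": 0, "y": 0, "z": 0, "rx": 0, "ry": 0, "rz": 0}, {"x": 0, "y": 0, "z": 0, "rx": 0, "ry": 0, "rz": 0}, {"x": 0, "y": 0, "z": 0, "rx": 0, "ry": 0, "rz": 0}, {"x": 0, "y": 0, "z": 0, "rx": 0, "ry": 0, "rz": 0}]' --claw 0

```text
time: 4.15
tool_pos: [0.6192, -0.2547, 0.013]
ee_rot: [-3.136, -0.002, -1.618]
wrist_force: [1.6, -0.7, -0.9]
width: 0.0638
```

Request:
jog_arm --series '[{"x": 0, "y": 0, "z": 0, "rx": 0, "ry": 0, "rz": 0}, {"x": 0, "y": 0, "z": 0, "rx": 0, "ry": 0, "rz": 0}, {"x": 0, "y": 0, "z": 0, "rx": 0, "ry": 0, "rz": 0}]'

```text
time: 4.4
tool_pos: [0.6192, -0.2548, 0.0131]
ee_rot: [-3.136, -0.002, -1.618]
wrist_force: [0.6, 0.6, -0.3]
width: 0.0598
```

Request:
jog_arm --series '[{"x": 0, "y": 0, "z": -0.02, "rx": 0, "ry": 0, "rz": 0}, {"x": 0, "y": 0, "z": -0.03, "rx": 0, "ry": 0, "rz": 0}, {"x": 0, "y": 0, "z": -0.035, "rx": 0, "ry": 0, "rz": 0}, {"x": 0, "y": 0, "z": -0.035, "rx": 0, "ry": 0, "rz": 0}, {"x": 0, "y": 0, "z": -0.02, "rx": 0, "ry": 0, "rz": 0}]'

```text
time: 4.82
tool_pos: [0.6128, -0.2518, 0.1457]
ee_rot: [3.125, 0.008, -1.618]
wrist_force: [-0.1, 0.4, -1.0]
width: 0.06
```

```bash
python3 w.py w3; python3 plan.py 0.4904 0.2575 0.16 -1.27 0.040
```

```text
t 4.87 pos [ 0.6146 -0.2527  0.15  ] rpy [ 3.132  0.005 -1.618] F [ 1.1 -0.2  2.4] w 0.0599
n 14 q [-0.48  0.37  1.14  0.    1.64  1.14]
{"x":-0.036,"y":0.0106,"z":-0.0004,"rx":0,"ry":0,"rz":-1.4},
{"x":-0.0362,"y":0.0097,"z":-0.0004,"rx":0,"ry":0,"rz":-1.4},
{"x":-0.0365,"y":0.0088,"z":-0.0004,"rx":0,"ry":0,"rz":-1.4},
{"x":-0.0367,"y":0.0079,"z":-0.0004,"rx":0,"ry":0,"rz":-1.4},
{"x":-0.0368,"y":0.007,"z":-0.0004,"rx":0,"ry":0,"rz":-1.4},
{"x":-0.037,"y":0.0061,"z":-0.0004,"rx":0.1,"ry":0,"rz":-1.4},
{"x":-0.0371,"y":0.0052,"z":-0.0004,"rx":0,"ry":0.1,"rz":-1.4},
{"x":-0.0373,"y":0.0043,"z":-0.0005,"rx":0.1,"ry":0,"rz":-1.4},
{"x":-0.0374,"y":0.0034,"z":-0.0005,"rx":0,"ry":0.1,"rz":-1.5},
{"x":-0.0374,"y":0.0024,"z":-0.0006,"rx":0.1,"ry":0,"rz":-1.4},
{"x":-0.0375,"y":0.0015,"z":-0.0006,"rx":0,"ry":0.1,"rz":-1.5},
{"x":-0.0375,"y":0.0006,"z":-0.0006,"rx":0.1,"ry":0,"rz":-1.4},
{"x":-0.0375,"y":-0.0004,"z":-0.0006,"rx":0,"ry":0.1,"rz":-1.5},
{"x":-0.0375,"y":-0.0013,"z":-0.0007,"rx":0.1,"ry":0,"rz":-1.4}
```

View pics/w3.png

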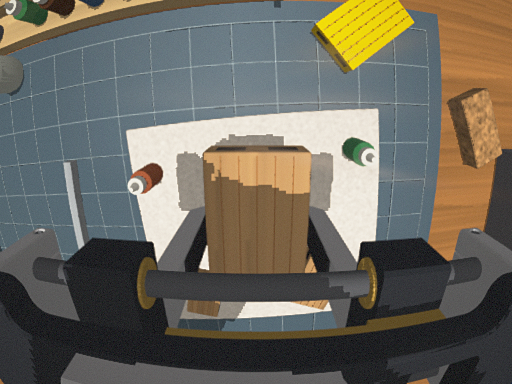

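Request:
jog_arm --series '[{"x": -0.036, "y": 0.0106, "z": -0.001, "rx": 0, "ry": 0, "rz": -1.4}, {"x": -0.036, "y": 0.0097, "z": -0.001, "rx": 0, "ry": 0, "rz": -1.4}, {"x": -0.0365, "y": 0.0088, "z": -0.001, "rx": 0, "ry": 0, "rz": -1.4}, {"x": -0.0365, "y": 0.008, "z": -0.001, "rx": 0, "ry": 0, "rz": -1.4}, {"x": -0.037, "y": 0.007, "z": -0.001, "rx": 0, "ry": 0, "rz": -1.4}, {"x": -0.037, "y": 0.006, "z": 0, "rx": 0.1, "ry": 0, "rz": -1.4}, {"x": -0.037, "y": 0.005, "z": 0, "rx": 0, "ry": 0.1, "rz": -1.4}, {"x": -0.037, "y": 0.0043, "z": 0, "rx": 0.1, "ry": 0, "rz": -1.4}, {"x": -0.037, "y": 0.0034, "z": 0, "rx": 0, "ry": 0, "rz": -1.4}, {"x": -0.037, "y": 0.0024, "z": 0, "rx": 0, "ry": 0, "rz": -1.4}, {"x": -0.037, "y": 0.0015, "z": 0, "rx": 0, "ry": 0, "rz": -1.4}, {"x": -0.025, "y": 0.0006, "z": 0, "rx": 0, "ry": 0, "rz": -1.4}]'

```text
time: 5.87
tool_pos: [0.5036, 0.1804, 0.1441]
ee_rot: [3.128, 0.005, -1.325]
wrist_force: [-0.0, -0.5, -0.5]
width: 0.0599
```

```bash
python3 plan.py 0.4904 0.2575 0.15 -1.27 0.030
```

```text
t 5.87 pos [0.5036 0.1804 0.1441] rpy [ 3.128  0.005 -1.325] F [-0.  -0.5 -0.5] w 0.0599
n 3 q [0.24 0.08 1.5  0.   1.57 1.56]
{"x":-0.026,"y":-0.002,"z":-0.0019,"rx":0.3,"ry":0.1,"rz":-1.1},
{"x":-0.026,"y":-0.0025,"z":-0.0019,"rx":0.2,"ry":0.1,"rz":-1},
{"x":-0.0259,"y":-0.0029,"z":-0.0019,"rx":0.3,"ry":0.1,"rz":-1.1}
```

Request:
jog_arm --series '[{"x": -0.026, "y": -0.002, "z": -0.002, "rx": 0.3, "ry": 0.1, "rz": -1.1}, {"x": -0.026, "y": -0.0025, "z": -0.002, "rx": 0.2, "ry": 0.1, "rz": -1}, {"x": -0.018, "y": -0.003, "z": 0, "rx": 0.2, "ry": 0.1, "rz": -1}, {"x": 0, "y": 0, "z": 0, "rx": 0, "ry": 0, "rz": 0}, {"x": 0, "y": 0, "z": 0, "rx": 0, "ry": 0, "rz": 0}]'

```text
time: 6.28
tool_pos: [0.4858, 0.2583, 0.1412]
ee_rot: [3.132, 0.001, -1.258]
wrist_force: [-0.2, -0.6, -0.4]
width: 0.0598
```

```bash
python3 w.py w4;  python3 plan.py 0.4904 0.2575 0.11 -1.27 0.030
```

```text
t 6.33 pos [0.4857 0.258  0.141 ] rpy [ 3.131e+00  1.000e-03 -1.259e+00] F [-0.3  0.1 -0.1] w 0.0596
n 2 q [0.38 0.12 1.47 0.   1.57 1.64]
{"x":0.001,"y":-0.0023,"z":0.0155,"rx":0.3,"ry":0,"rz":0.3},
{"x":0.001,"y":-0.0023,"z":0.0154,"rx":0.3,"ry":0.1,"rz":0.4}
```

View pics/w4.png

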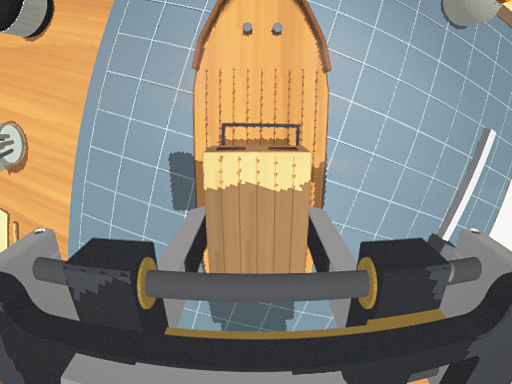

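```bash
cat > e.py <<'E'
from h import *; import pickle
s=pickle.load(open("w.pkl","rb"))
a,b=[ray(s,p,.07)[:2] for p in((222,125),(299,125))]
u=(b-a)/np.linalg.norm(b-a); yaw=np.arctan2(u[0],-u[1]); f=np.array([np.cos(yaw),np.sin(yaw)])
print("front",a,b,np.linalg.norm(b-a),"yaw",yaw,"berth",(a+b)/2-f*.050)
tcp=np.array([.4857,.258]);z=.141-.009+.03
a,b=[ray(s,p,z)[:2] for p in((205,152.5),(309,152))]
u=(b-a)/np.linalg.norm(b-a); yaw=np.arctan2(u[0],-u[1]); f=np.array([np.cos(yaw),np.sin(yaw)])
c=(a+b)/2-f*.048
print("blk",np.linalg.norm(b-a),"yaw",yaw,"c",c,"off along",(c-tcp)@f,"across",(c-tcp)@[-f[1],f[0]])
E
python3 e.py
```

```text
front [0.52789461 0.30288934] [0.54803073 0.24092157] 0.06515725094583426 yaw 0.31418219394564817 berth [0.4904102  0.25645351]
blk 0.05686228581624284 yaw 0.31766040373346627 c [0.48391126 0.25730131] off along -0.0019174743757440994 across -0.00010502787398500661
```

```bash
python3 plan.py 0.4922 0.2573 0.084 -1.263 0.030
```

```text
t 6.33 pos [0.4857 0.258  0.141 ] rpy [ 3.131e+00  1.000e-03 -1.259e+00] F [-0.3  0.1 -0.1] w 0.0596
n 2 q [0.38 0.12 1.47 0.   1.57 1.64]
{"x":0.0014,"y":-0.0033,"z":0.0285,"rx":0.3,"ry":0,"rz":0.1},
{"x":0.0014,"y":-0.0031,"z":0.0284,"rx":0.3,"ry":0.1,"rz":0.1}
```

Request:
jog_arm --series '[{"x": 0.0015, "y": -0.0035, "z": 0.022, "rx": 0.3, "ry": 0, "rz": 0.1}, {"x": 0.0015, "y": -0.0035, "z": 0.02, "rx": 0.3, "ry": 0.1, "rz": 0.1}, {"x": 0, "y": 0, "z": 0.008, "rx": 0, "ry": 0, "rz": 0}, {"x": 0, "y": 0, "z": 0, "rx": 0, "ry": 0, "rz": 0}, {"x": 0, "y": 0, "z": 0, "rx": 0, "ry": 0, "rz": 0}]'

```text
time: 6.75
tool_pos: [0.4947, 0.2517, 0.0886]
ee_rot: [3.141, -0.003, -1.27]
wrist_force: [0.1, -0.1, -0.7]
width: 0.0597
```

```bash
python3 plan.py 0.4922 0.2573 0.080 -1.263 0.030
```

```text
t 6.75 pos [0.4947 0.2517 0.0886] rpy [ 3.141e+00 -3.000e-03 -1.270e+00] F [ 0.1 -0.1 -0.7] w 0.0597
n 1 q [ 0.37  0.15  1.53 -0.    1.46  1.64]
{"x":-0.0061,"y":0.0007,"z":0.0086,"rx":0,"ry":-0.2,"rz":-0.4}
```

Request:
jog_arm --series '[{"x": -0.006, "y": 0.001, "z": 0.003, "rx": 0, "ry": -0.2, "rz": -0.4}, {"x": 0, "y": 0, "z": 0.002, "rx": 0, "ry": 0, "rz": 0}, {"x": 0, "y": 0, "z": 0, "rx": 0, "ry": 0, "rz": 0}, {"x": 0, "y": 0, "z": 0, "rx": 0, "ry": 0, "rz": 0}]'

```text
time: 7.08
tool_pos: [0.4934, 0.2568, 0.086]
ee_rot: [-3.138, 0.001, -1.265]
wrist_force: [-0.7, -0.6, -1.1]
width: 0.0596
```

```bash
python3 plan.py 0.4922 0.2573 0.080 -1.263 0.030
```

```text
t 7.08 pos [0.4934 0.2568 0.086 ] rpy [-3.138e+00  1.000e-03 -1.265e+00] F [-0.7 -0.6 -1.1] w 0.0596
n 1 q [0.38 0.15 1.54 0.   1.45 1.64]
{"x":-0.0009,"y":0.001,"z":0.006,"rx":-0.2,"ry":0.1,"rz":-0.1}
```

Request:
jog_arm --series '[{"x": -0.001, "y": 0.001, "z": 0.005, "rx": -0.2, "ry": 0, "rz": 0}, {"x": 0, "y": 0, "z": 0.003, "rx": 0, "ry": 0, "rz": 0}, {"x": 0, "y": 0, "z": 0.002, "rx": 0, "ry": 0, "rz": 0}, {"x": 0, "y": 0, "z": 0, "rx": 0, "ry": 0, "rz": 0}]'

```text
time: 7.42
tool_pos: [0.4935, 0.2583, 0.0795]
ee_rot: [-3.136, 0.001, -1.264]
wrist_force: [0.2, 0.5, -1.3]
width: 0.0601
```

```bash
python3 plan.py 0.4922 0.2573 0.079 -1.263 0.030;python3 w.py w5
```

```text
t 7.42 pos [0.4935 0.2583 0.0795] rpy [-3.136e+00  1.000e-03 -1.264e+00] F [ 0.2  0.5 -1.3] w 0.0601
n 1 q [0.38 0.16 1.55 0.   1.43 1.64]
{"x":0.0006,"y":0.0016,"z":0.0005,"rx":-0.3,"ry":0.1,"rz":-0}
```

View pics/w5.png

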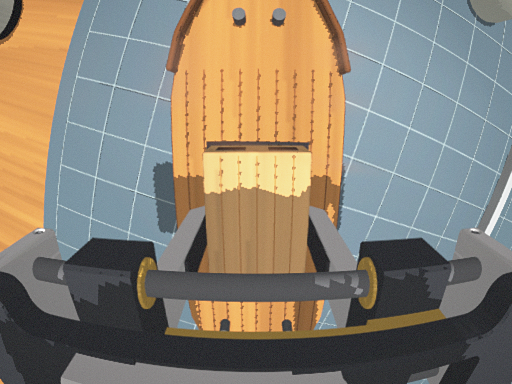

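Request:
jog_arm --series '[{"x": 0.0005, "y": 0.0015, "z": 0.001, "rx": 0, "ry": 0, "rz": 0}, {"x": 0, "y": 0, "z": 0.0015, "rx": 0, "ry": 0, "rz": 0}, {"x": 0, "y": 0, "z": 0, "rx": 0, "ry": 0, "rz": 0}]'

```text
time: 7.72
tool_pos: [0.4932, 0.2581, 0.0794]
ee_rot: [-3.132, 0.002, -1.263]
wrist_force: [-0.6, 0.3, -1.2]
width: 0.0595
```

Request:
jog_arm --series '[{"x": 0, "y": 0, "z": 0, "rx": 0, "ry": 0, "rz": 0}, {"x": 0, "y": 0, "z": 0, "rx": 0, "ry": 0, "rz": 0}, {"x": 0, "y": 0, "z": 0, "rx": 0, "ry": 0, "rz": 0}, {"x": 0, "y": 0, "z": 0, "rx": 0, "ry": 0, "rz": 0}, {"x": 0, "y": 0, "z": 0, "rx": 0, "ry": 0, "rz": 0}, {"x": 0, "y": 0, "z": 0, "rx": 0, "ry": 0, "rz": 0}]' --claw 1.0

```text
time: 8.22
tool_pos: [0.4926, 0.2577, 0.0778]
ee_rot: [-3.134, 0.002, -1.263]
wrist_force: [0.5, 0.3, 0.3]
width: 0.093
```

```bash
python3 plan.py 0.4922 0.2573 0.18 -1.263 0.04
```

```text
t 8.22 pos [0.4926 0.2577 0.0778] rpy [-3.134e+00  2.000e-03 -1.263e+00] F [0.5 0.3 0.3] w 0.093
n 3 q [0.38 0.15 1.55 0.   1.43 1.64]
{"x":0,"y":-0.0001,"z":-0.0341,"rx":-0.1,"ry":0,"rz":-0},
{"x":0.0001,"y":-0,"z":-0.034,"rx":-0.2,"ry":0,"rz":-0},
{"x":0,"y":0.0001,"z":-0.0341,"rx":-0.1,"ry":0.1,"rz":-0}
```

Request:
jog_arm --series '[{"x": 0, "y": 0, "z": -0.015, "rx": -0.1, "ry": 0, "rz": 0}, {"x": 0, "y": 0, "z": -0.034, "rx": -0.1, "ry": 0, "rz": 0}, {"x": 0, "y": 0, "z": -0.034, "rx": -0.1, "ry": 0, "rz": 0}, {"x": 0, "y": 0, "z": -0.015, "rx": 0, "ry": 0, "rz": 0}]'

```text
time: 8.55
tool_pos: [0.4879, 0.2556, 0.171]
ee_rot: [3.126, 0.0, -1.264]
wrist_force: [0.3, 0.2, 1.2]
width: 0.0941
```

```bash
python3 w.py w6; python3 plan.py 0.478 -0.317 0.15 -1.97 0.04
```

```text
t 8.6 pos [0.4891 0.2561 0.1733] rpy [ 3.131e+00  1.000e-03 -1.264e+00] F [0.8 1.1 1.4] w 0.0945
n 15 q [0.38 0.11 1.41 0.   1.63 1.64]
{"x":0.0362,"y":0.0122,"z":0.0017,"rx":0,"ry":-0,"rz":2.7},
{"x":0.0367,"y":0.0105,"z":0.0017,"rx":0,"ry":-0,"rz":2.7},
{"x":0.0372,"y":0.0088,"z":0.0017,"rx":0,"ry":-0,"rz":2.7},
{"x":0.0376,"y":0.007,"z":0.0017,"rx":0,"ry":-0,"rz":2.7},
{"x":0.0378,"y":0.0053,"z":0.0017,"rx":0.1,"ry":-0,"rz":2.7},
{"x":0.0381,"y":0.0035,"z":0.0016,"rx":0,"ry":-0,"rz":2.7},
{"x":0.0382,"y":0.0017,"z":0.0016,"rx":0.1,"ry":-0,"rz":2.7},
{"x":0.0382,"y":-0.0001,"z":0.0016,"rx":0,"ry":-0,"rz":2.7},
{"x":0.0382,"y":-0.0019,"z":0.0017,"rx":0.1,"ry":-0,"rz":2.7},
{"x":0.038,"y":-0.0037,"z":0.0017,"rx":0,"ry":-0,"rz":2.7},
{"x":0.0378,"y":-0.0055,"z":0.0016,"rx":0.1,"ry":-0,"rz":2.7},
{"x":0.0375,"y":-0.0073,"z":0.0017,"rx":0,"ry":-0.1,"rz":2.7},
{"x":0.0371,"y":-0.0091,"z":0.0016,"rx":0.1,"ry":-0,"rz":2.7},
{"x":0.0367,"y":-0.0108,"z":0.0016,"rx":0,"ry":-0.1,"rz":2.7},
{"x":0.0361,"y":-0.0126,"z":0.0015,"rx":0,"ry":-0,"rz":2.7}
```

View pics/w6.png

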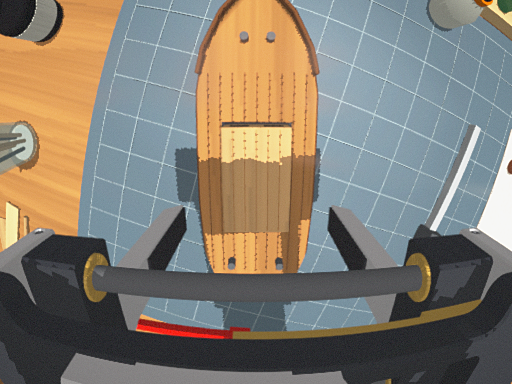

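The deckhouse sits squarely on the outline at (256,180). Next is the bridge.

Request:
jog_arm --series '[{"x": 0.0362, "y": 0.0122, "z": 0, "rx": 0, "ry": 0, "rz": 2.7}, {"x": 0.0367, "y": 0.0105, "z": 0, "rx": 0, "ry": 0, "rz": 2.7}, {"x": 0.0372, "y": 0.0088, "z": 0, "rx": 0, "ry": 0, "rz": 2.7}, {"x": 0.0376, "y": 0.007, "z": 0.001, "rx": 0, "ry": 0, "rz": 2.7}, {"x": 0.0378, "y": 0.005, "z": 0.001, "rx": 0, "ry": 0, "rz": 2.7}, {"x": 0.038, "y": 0.0035, "z": 0.001, "rx": 0, "ry": 0, "rz": 2.7}, {"x": 0.038, "y": 0.0017, "z": 0.001, "rx": 0, "ry": 0, "rz": 2.7}, {"x": 0.038, "y": 0, "z": 0.001, "rx": 0, "ry": 0, "rz": 2.7}, {"x": 0.038, "y": -0.002, "z": 0.001, "rx": 0, "ry": 0, "rz": 2.7}, {"x": 0.038, "y": -0.0037, "z": 0.001, "rx": 0, "ry": 0, "rz": 2.7}, {"x": 0.038, "y": -0.0055, "z": 0.001, "rx": 0, "ry": 0, "rz": 2.7}, {"x": 0.0375, "y": -0.0073, "z": 0.001, "rx": 0, "ry": 0, "rz": 2.7}]'

```text
time: 9.6
tool_pos: [0.4755, -0.2118, 0.1555]
ee_rot: [3.13, 0.001, -1.839]
wrist_force: [0.7, 0.1, 0.3]
width: 0.0941
```

```bash
python3 plan.py 0.478 -0.317 0.14 -1.97 0.04
```

```text
t 9.6 pos [ 0.4755 -0.2118  0.1555] rpy [ 3.130e+00  1.000e-03 -1.839e+00] F [0.7 0.1 0.3] w 0.0941
n 3 q [-0.53  0.05  1.51 -0.    1.59  1.31]
{"x":0.0336,"y":-0.0102,"z":0.005,"rx":0.2,"ry":0,"rz":2.5},
{"x":0.0331,"y":-0.0116,"z":0.0051,"rx":0.2,"ry":0,"rz":2.5},
{"x":0.0326,"y":-0.013,"z":0.005,"rx":0.3,"ry":0,"rz":2.5}
```

Request:
jog_arm --series '[{"x": 0.0336, "y": -0.01, "z": 0.005, "rx": 0.2, "ry": 0, "rz": 2.5}, {"x": 0.033, "y": -0.0116, "z": 0.005, "rx": 0.2, "ry": 0, "rz": 2.5}, {"x": 0.02, "y": -0.009, "z": 0.003, "rx": 0.2, "ry": 0, "rz": 1.5}, {"x": 0, "y": 0, "z": 0, "rx": 0, "ry": 0, "rz": 0}, {"x": 0, "y": 0, "z": 0, "rx": 0, "ry": 0, "rz": 0}]'

```text
time: 10.02
tool_pos: [0.4735, -0.3153, 0.1346]
ee_rot: [3.134, -0.0, -1.971]
wrist_force: [0.1, -0.1, -0.2]
width: 0.0937
```

```bash
python3 w.py w7; python3 m.py; python3 ov.py ov7 0.4753 -0.3184 -0.40 0.004 .074 .05 .028;  python3 plan.py 0.4753 -0.3184 0.06 -1.97 0.03
```

```text
t 10.17 pos [ 0.4742 -0.3137  0.1356] rpy [ 3.135e+00 -1.000e-03 -1.968e+00] F [-1.3  1.1 -0.4] w 0.0943
n 3 q [-0.68  0.16  1.43 -0.    1.56  1.29]
{"x":0.0013,"y":-0.0011,"z":0.0252,"rx":0.1,"ry":-0,"rz":0},
{"x":0.0013,"y":-0.0011,"z":0.0252,"rx":0.1,"ry":-0,"rz":0.1},
{"x":0.0013,"y":-0.001,"z":0.0252,"rx":0.2,"ry":-0,"rz":0}
```

View pics/ov7.png

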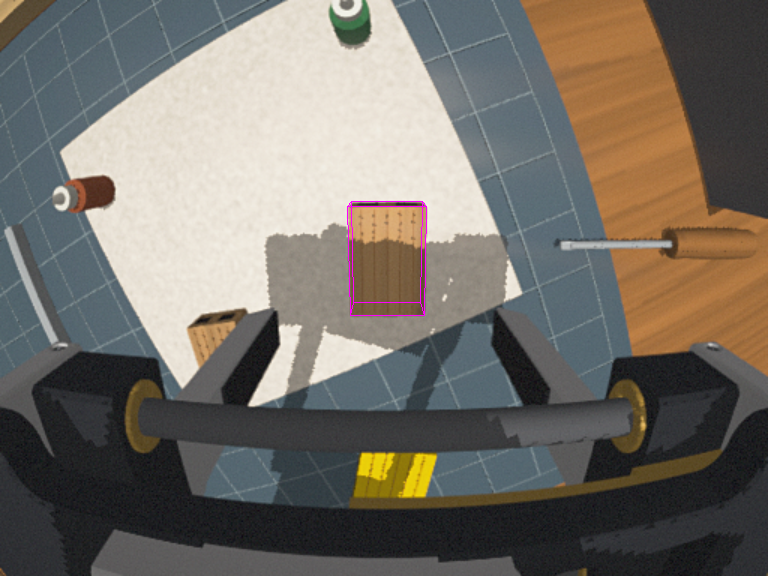

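Request:
jog_arm --series '[{"x": 0.0013, "y": -0.001, "z": 0.025, "rx": 0.1, "ry": 0, "rz": 0}, {"x": 0.0013, "y": -0.001, "z": 0.028, "rx": 0.1, "ry": 0, "rz": 0}, {"x": 0.0013, "y": -0.001, "z": 0.028, "rx": 0.2, "ry": 0, "rz": 0}, {"x": 0, "y": 0, "z": 0.02, "rx": 0, "ry": 0, "rz": 0}, {"x": 0, "y": 0, "z": 0.008, "rx": 0, "ry": 0, "rz": 0}, {"x": 0, "y": 0, "z": 0, "rx": 0, "ry": 0, "rz": 0}, {"x": 0, "y": 0, "z": 0, "rx": 0, "ry": 0, "rz": 0}]'

```text
time: 10.75
tool_pos: [0.4817, -0.3102, 0.0298]
ee_rot: [-3.128, -0.002, -1.952]
wrist_force: [-0.3, -0.1, -0.1]
width: 0.0942
```

```bash
python3 plan.py 0.4753 -0.3184 0.011 -1.97 0.03
```

```text
t 10.75 pos [ 0.4817 -0.3102  0.0298] rpy [-3.128e+00 -2.000e-03 -1.952e+00] F [-0.3 -0.1 -0.1] w 0.0942
n 1 q [-0.67  0.23  1.57  0.    1.33  1.28]
{"x":0.0099,"y":0.0031,"z":0.0188,"rx":-0.8,"ry":-0.1,"rz":1}
```

Request:
jog_arm --series '[{"x": 0.009, "y": 0.003, "z": 0.005, "rx": -0.8, "ry": 0, "rz": 1}, {"x": 0, "y": 0, "z": 0.004, "rx": 0, "ry": 0, "rz": 0}, {"x": 0, "y": 0, "z": 0, "rx": 0, "ry": 0, "rz": 0}]'

```text
time: 11.0
tool_pos: [0.4777, -0.3186, 0.0246]
ee_rot: [-3.137, -0.004, -1.969]
wrist_force: [-0.4, 0.6, -0.1]
width: 0.094
```

```bash
python3 plan.py 0.4753 -0.3184 0.011 -1.97 0.03
```

```text
t 11.0 pos [ 0.4777 -0.3186  0.0246] rpy [-3.137 -0.004 -1.969] F [-0.4  0.6 -0.1] w 0.094
n 1 q [-0.69  0.24  1.56 -0.    1.33  1.28]
{"x":0.0007,"y":0.0024,"z":0.0136,"rx":-0.3,"ry":-0.2,"rz":0.1}
```

Request:
jog_arm --series '[{"x": 0.001, "y": 0.002, "z": 0.008, "rx": -0.3, "ry": -0.2, "rz": 0.1}, {"x": 0, "y": 0, "z": 0.006, "rx": 0, "ry": 0, "rz": 0}, {"x": 0, "y": 0, "z": 0.002, "rx": 0, "ry": 0, "rz": 0}, {"x": 0, "y": 0, "z": 0, "rx": 0, "ry": 0, "rz": 0}]'

```text
time: 11.33
tool_pos: [0.4766, -0.3208, 0.0096]
ee_rot: [-3.138, -0.001, -1.972]
wrist_force: [0.3, 0.1, 0.1]
width: 0.094
```

```bash
python3 plan.py 0.4753 -0.3184 0.011 -1.97 0.03
```

```text
t 11.33 pos [ 0.4766 -0.3208  0.0096] rpy [-3.138e+00 -1.000e-03 -1.972e+00] F [0.3 0.1 0.1] w 0.094
n 1 q [-0.69  0.26  1.58  0.    1.3   1.28]
{"x":-0.0017,"y":0.0021,"z":-0.0014,"rx":-0.2,"ry":-0.1,"rz":-0.1}
```

Close enough. I'll close here and lift.

Request:
jog_arm --series '[{"x": -0.002, "y": 0.002, "z": -0.002, "rx": 0, "ry": 0, "rz": 0}, {"x": 0, "y": 0, "z": 0, "rx": 0, "ry": 0, "rz": 0}, {"x": 0, "y": 0, "z": 0, "rx": 0, "ry": 0, "rz": 0}, {"x": 0, "y": 0, "z": 0, "rx": 0, "ry": 0, "rz": 0}, {"x": 0, "y": 0, "z": 0, "rx": 0, "ry": 0, "rz": 0}, {"x": 0, "y": 0, "z": 0, "rx": 0, "ry": 0, "rz": 0}, {"x": 0, "y": 0, "z": 0, "rx": 0, "ry": 0, "rz": 0}, {"x": 0, "y": 0, "z": 0, "rx": 0, "ry": 0, "rz": 0}, {"x": 0, "y": 0, "z": 0, "rx": 0, "ry": 0, "rz": 0}, {"x": 0, "y": 0, "z": 0, "rx": 0, "ry": 0, "rz": 0}]' --claw 0.0

```text
time: 12.17
tool_pos: [0.4756, -0.3179, 0.0121]
ee_rot: [-3.137, -0.001, -1.972]
wrist_force: [0.3, 0.2, -0.1]
width: 0.0496
```

Request:
jog_arm --series '[{"x": 0, "y": 0, "z": -0.02, "rx": 0, "ry": 0, "rz": 0}, {"x": 0, "y": 0, "z": -0.03, "rx": 0, "ry": 0, "rz": 0}, {"x": 0, "y": 0, "z": -0.035, "rx": 0, "ry": 0, "rz": 0}, {"x": 0, "y": 0, "z": -0.035, "rx": 0, "ry": 0, "rz": 0}, {"x": 0, "y": 0, "z": -0.035, "rx": 0, "ry": 0, "rz": 0}, {"x": 0, "y": 0, "z": -0.01, "rx": 0, "ry": 0, "rz": 0}]'

```text
time: 12.67
tool_pos: [0.4712, -0.3144, 0.1754]
ee_rot: [3.128, 0.004, -1.972]
wrist_force: [-0.1, -0.5, 0.5]
width: 0.0497
```

```bash
python3 w.py w8; python3 plan.py 0.4904 0.2567 0.17 -1.263 0.04
```

```text
t 12.72 pos [ 0.4714 -0.3146  0.1754] rpy [ 3.129  0.004 -1.972] F [ 0.7 -0.7  0.4] w 0.0496
n 15 q [-0.69  0.14  1.37  0.    1.64  1.28]
{"x":-0.0356,"y":0.0137,"z":0.0007,"rx":0,"ry":0,"rz":-2.7},
{"x":-0.0362,"y":0.012,"z":0.0007,"rx":0,"ry":0,"rz":-2.7},
{"x":-0.0367,"y":0.0103,"z":0.0007,"rx":0,"ry":0,"rz":-2.7},
{"x":-0.0371,"y":0.0085,"z":0.0007,"rx":0,"ry":0,"rz":-2.7},
{"x":-0.0375,"y":0.0068,"z":0.0006,"rx":0,"ry":0,"rz":-2.7},
{"x":-0.0378,"y":0.005,"z":0.0007,"rx":0.1,"ry":0.1,"rz":-2.7},
{"x":-0.038,"y":0.0032,"z":0.0006,"rx":0,"ry":0,"rz":-2.7},
{"x":-0.0381,"y":0.0015,"z":0.0006,"rx":0.1,"ry":0.1,"rz":-2.7},
{"x":-0.0381,"y":-0.0003,"z":0.0005,"rx":0,"ry":0,"rz":-2.7},
{"x":-0.038,"y":-0.0022,"z":0.0005,"rx":0.1,"ry":0.1,"rz":-2.7},
{"x":-0.0379,"y":-0.0039,"z":0.0004,"rx":0,"ry":0,"rz":-2.7},
{"x":-0.0376,"y":-0.0057,"z":0.0004,"rx":0.1,"ry":0.1,"rz":-2.7},
{"x":-0.0374,"y":-0.0075,"z":0.0004,"rx":0,"ry":0,"rz":-2.7},
{"x":-0.0369,"y":-0.0092,"z":0.0004,"rx":0.1,"ry":0.1,"rz":-2.8},
{"x":-0.0365,"y":-0.0111,"z":0.0004,"rx":0,"ry":0,"rz":-2.7}
```

View pics/w8.png

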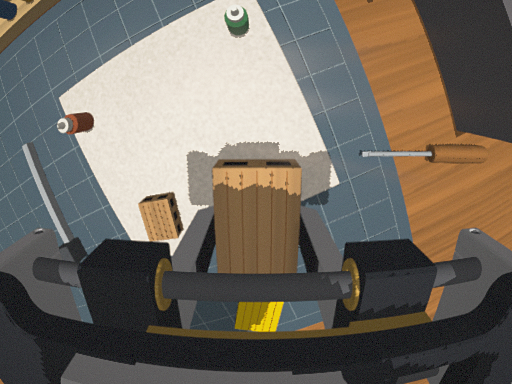

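The bridge is held straight, with its front edge at y≈168. Now I carry it over.

Request:
jog_arm --series '[{"x": -0.0356, "y": 0.0137, "z": 0, "rx": 0, "ry": 0, "rz": -2.7}, {"x": -0.0362, "y": 0.012, "z": 0, "rx": 0, "ry": 0, "rz": -2.7}, {"x": -0.0367, "y": 0.0103, "z": 0, "rx": 0, "ry": 0, "rz": -2.7}, {"x": -0.037, "y": 0.0085, "z": 0, "rx": 0, "ry": 0, "rz": -2.7}, {"x": -0.0375, "y": 0.0068, "z": 0, "rx": 0, "ry": 0, "rz": -2.7}, {"x": -0.0378, "y": 0.005, "z": 0, "rx": 0.1, "ry": 0.1, "rz": -2.7}, {"x": -0.038, "y": 0.003, "z": 0, "rx": 0, "ry": 0, "rz": -2.7}, {"x": -0.038, "y": 0.0015, "z": 0, "rx": 0.1, "ry": 0.1, "rz": -2.7}, {"x": -0.038, "y": 0, "z": 0, "rx": 0, "ry": 0, "rz": -2.7}, {"x": -0.038, "y": -0.002, "z": 0, "rx": 0.1, "ry": 0, "rz": -2.7}, {"x": -0.038, "y": -0.004, "z": 0, "rx": 0, "ry": 0, "rz": -2.7}, {"x": -0.0376, "y": -0.0057, "z": 0, "rx": 0, "ry": 0, "rz": -2.7}]'

```text
time: 13.72
tool_pos: [0.4737, 0.1543, 0.1524]
ee_rot: [3.107, 0.012, -1.397]
wrist_force: [1.0, 0.7, -0.7]
width: 0.0497
```

```bash
python3 plan.py 0.4904 0.2567 0.165 -1.263 0.03
```

```text
t 13.72 pos [0.4737 0.1543 0.1524] rpy [ 3.107  0.012 -1.397] F [ 1.   0.7 -0.7] w 0.0497
n 4 q [0.19 0.01 1.55 0.01 1.61 1.59]
{"x":-0.0245,"y":-0.0084,"z":-0.0031,"rx":0.5,"ry":0.2,"rz":-1.9},
{"x":-0.0242,"y":-0.0093,"z":-0.0031,"rx":0.5,"ry":0.2,"rz":-1.9},
{"x":-0.0239,"y":-0.0101,"z":-0.0032,"rx":0.5,"ry":0.2,"rz":-1.9},
{"x":-0.0235,"y":-0.011,"z":-0.0031,"rx":0.4,"ry":0.2,"rz":-2}
```

Request:
jog_arm --series '[{"x": -0.0245, "y": -0.0085, "z": -0.003, "rx": 0.5, "ry": 0.2, "rz": -1.9}, {"x": -0.024, "y": -0.0093, "z": -0.003, "rx": 0.5, "ry": 0.2, "rz": -1.9}, {"x": -0.024, "y": -0.01, "z": -0.003, "rx": 0.5, "ry": 0.2, "rz": -1.9}, {"x": -0.018, "y": -0.008, "z": 0, "rx": 0.4, "ry": 0.2, "rz": -1.5}, {"x": 0, "y": 0, "z": 0, "rx": 0, "ry": 0, "rz": 0}, {"x": 0, "y": 0, "z": 0, "rx": 0, "ry": 0, "rz": 0}]'

```text
time: 14.22
tool_pos: [0.4799, 0.2617, 0.1449]
ee_rot: [3.119, 0.002, -1.251]
wrist_force: [0.2, -0.0, -0.8]
width: 0.0499
```

```bash
python3 w.py w9;  python3 plan.py 0.4904 0.2567 0.13 -1.263 0.030
```

```text
t 14.27 pos [0.4796 0.2615 0.1445] rpy [ 3.118e+00  3.000e-03 -1.251e+00] F [-0.1  0.7 -1.9] w 0.0496
n 1 q [0.39 0.12 1.46 0.   1.59 1.64]
{"x":0.008,"y":-0.0091,"z":0.0143,"rx":1.4,"ry":0.1,"rz":0.7}
```

View pics/w9.png

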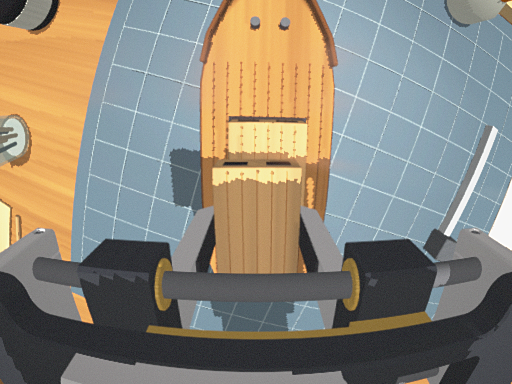

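```bash
cat > e2.py <<'E'
from h import *; import pickle,sys
s=pickle.load(open("w.pkl","rb"))
def edge(p,q,z,h,tcp=None):
    a,b=[ray(s,v,z)[:2] for v in(p,q)]
    u=(b-a)/np.linalg.norm(b-a); yaw=np.arctan2(u[0],-u[1]); f=np.array([np.cos(yaw),np.sin(yaw)])
    c=(a+b)/2-f*h
    print("w",round(np.linalg.norm(b-a),4),"yaw",round(yaw,4),"c",np.round(c,4), "" if tcp is None else ("along",round((c-tcp)@f,4),"across",round((c-tcp)@[-f[1],f[0]],4)))
if __name__=="__main__":
    edge((229,123),(308.5,124.5),.1,.048)
    edge((213.5,168),(301,167.5),.1445-.008+.028,.037,np.array([.4797,.2616]))
    im=s["img"][100:190,190:330,::-1]; cv2.imwrite("pics/z.png",cv2.resize(im,None,fx=5,fy=5,interpolation=cv2.INTER_CUBIC))
E
python3 e2.py
```

```text
w 0.0601 yaw 0.3061 c [0.4903 0.2564] 
w 0.0485 yaw 0.3262 c [0.4803 0.2614] ('along', np.float64(0.0005), 'across', np.float64(-0.0004))
```

View pics/z.png

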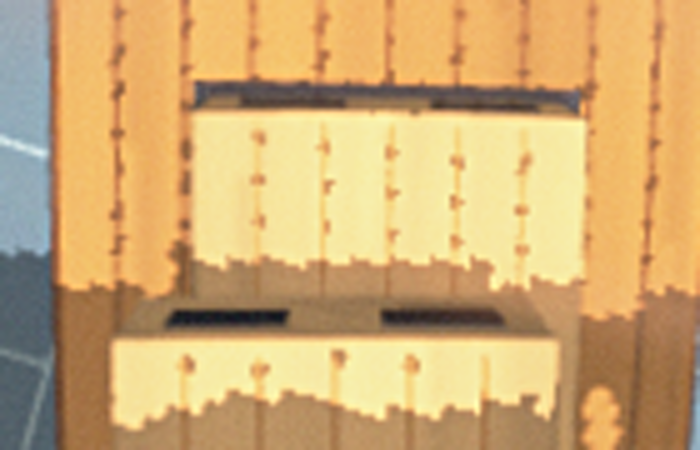

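Request:
jog_arm --series '[{"x": 0.008, "y": -0.0085, "z": 0.006, "rx": 1.2, "ry": 0.1, "rz": 0.7}, {"x": 0, "y": 0, "z": 0.008, "rx": 0, "ry": 0, "rz": 0}, {"x": 0, "y": 0, "z": 0.004, "rx": 0, "ry": 0, "rz": 0}, {"x": 0, "y": 0, "z": 0, "rx": 0, "ry": 0, "rz": 0}, {"x": 0, "y": 0, "z": 0, "rx": 0, "ry": 0, "rz": 0}]'

```text
time: 14.68
tool_pos: [0.488, 0.2513, 0.121]
ee_rot: [3.131, -0.001, -1.27]
wrist_force: [0.5, -0.3, 0.5]
width: 0.0497
```

```bash
python3 plan.py 0.4900 0.2566 0.115 -1.265 0.030
```

```text
t 14.68 pos [0.488  0.2513 0.121 ] rpy [ 3.131e+00 -1.000e-03 -1.270e+00] F [ 0.5 -0.3  0.5] w 0.0497
n 1 q [ 0.37  0.12  1.5  -0.    1.53  1.64]
{"x":-0.0044,"y":-0.0035,"z":0.006,"rx":0.6,"ry":-0,"rz":-0.3}
```

Request:
jog_arm --series '[{"x": -0.0045, "y": -0.0035, "z": 0.002, "rx": 0.6, "ry": 0, "rz": -0.3}, {"x": 0, "y": 0, "z": 0.004, "rx": 0, "ry": 0, "rz": 0}, {"x": 0, "y": 0, "z": 0, "rx": 0, "ry": 0, "rz": 0}, {"x": 0, "y": 0, "z": 0, "rx": 0, "ry": 0, "rz": 0}]'

```text
time: 15.02
tool_pos: [0.4903, 0.2566, 0.1151]
ee_rot: [-3.14, -0.0, -1.266]
wrist_force: [0.6, -0.3, -0.7]
width: 0.0495
```

```bash
python3 plan.py 0.4900 0.2566 0.108 -1.265 0.030
```

```text
t 15.02 pos [0.4903 0.2566 0.1151] rpy [-3.14  -0.    -1.266] F [ 0.6 -0.3 -0.7] w 0.0495
n 1 q [ 0.38  0.13  1.51 -0.    1.51  1.65]
{"x":-0,"y":0.0003,"z":0.0071,"rx":-0.1,"ry":-0,"rz":-0}
```

Request:
jog_arm --series '[{"x": 0, "y": 0, "z": 0.003, "rx": 0, "ry": 0, "rz": 0}, {"x": 0, "y": 0, "z": 0.003, "rx": 0, "ry": 0, "rz": 0}, {"x": 0, "y": 0, "z": 0.002, "rx": 0, "ry": 0, "rz": 0}, {"x": 0, "y": 0, "z": 0.001, "rx": 0, "ry": 0, "rz": 0}, {"x": 0, "y": 0, "z": 0, "rx": 0, "ry": 0, "rz": 0}]'

```text
time: 15.43
tool_pos: [0.4911, 0.2574, 0.1084]
ee_rot: [-3.137, -0.0, -1.265]
wrist_force: [-0.4, -0.7, -1.2]
width: 0.0498
```

```bash
python3 plan.py 0.4900 0.2566 0.108 -1.265 0.030
```

```text
t 15.43 pos [0.4911 0.2574 0.1084] rpy [-3.137 -0.    -1.265] F [-0.4 -0.7 -1.2] w 0.0498
n 1 q [ 0.38  0.13  1.52 -0.    1.49  1.65]
{"x":0.0004,"y":0.0013,"z":0.0004,"rx":-0.3,"ry":-0,"rz":0}
```

Request:
jog_arm --series '[{"x": 0.0005, "y": 0.001, "z": 0.001, "rx": 0, "ry": 0, "rz": 0}, {"x": 0, "y": 0, "z": 0.001, "rx": 0, "ry": 0, "rz": 0}, {"x": 0, "y": 0, "z": 0, "rx": 0, "ry": 0, "rz": 0}]'

```text
time: 15.68
tool_pos: [0.4911, 0.2572, 0.1083]
ee_rot: [-3.133, 0.0, -1.265]
wrist_force: [0.1, -0.7, -0.5]
width: 0.0496
```

Request:
jog_arm --series '[{"x": 0, "y": 0, "z": 0, "rx": 0, "ry": 0, "rz": 0}, {"x": 0, "y": 0, "z": 0, "rx": 0, "ry": 0, "rz": 0}, {"x": 0, "y": 0, "z": 0, "rx": 0, "ry": 0, "rz": 0}, {"x": 0, "y": 0, "z": 0, "rx": 0, "ry": 0, "rz": 0}, {"x": 0, "y": 0, "z": 0, "rx": 0, "ry": 0, "rz": 0}, {"x": 0, "y": 0, "z": 0, "rx": 0, "ry": 0, "rz": 0}, {"x": 0, "y": 0, "z": 0, "rx": 0, "ry": 0, "rz": 0}]' --claw 1.0

```text
time: 16.27
tool_pos: [0.4904, 0.2566, 0.106]
ee_rot: [-3.136, -0.0, -1.265]
wrist_force: [-0.1, 0.2, -0.2]
width: 0.0919
```

Request:
jog_arm --series '[{"x": 0, "y": 0, "z": -0.015, "rx": -0.1, "ry": 0, "rz": 0}, {"x": 0, "y": 0, "z": -0.034, "rx": -0.1, "ry": 0, "rz": 0}, {"x": 0, "y": 0, "z": -0.034, "rx": -0.1, "ry": 0, "rz": 0}, {"x": 0, "y": 0, "z": -0.015, "rx": 0, "ry": 0, "rz": 0}, {"x": 0, "y": 0, "z": 0, "rx": 0, "ry": 0, "rz": 0}]'

```text
time: 16.68
tool_pos: [0.488, 0.2557, 0.2038]
ee_rot: [3.132, -0.001, -1.265]
wrist_force: [1.1, -0.6, 0.7]
width: 0.094
```

```bash
python3 w.py w10; python3 plan.py 0.4583 -0.178 0.15 -1.815 0.04
```

```text
t 16.73 pos [0.4877 0.2555 0.2025] rpy [ 3.131e+00 -1.000e-03 -1.265e+00] F [ 0.8 -0.1  0.4] w 0.0943
n 11 q [ 0.38  0.1   1.37 -0.    1.69  1.64]
{"x":0.0368,"y":0.0144,"z":0.005,"rx":0.1,"ry":-0,"rz":2.9},
{"x":0.0374,"y":0.0125,"z":0.0049,"rx":0,"ry":-0,"rz":2.9},
{"x":0.038,"y":0.0106,"z":0.0049,"rx":0.1,"ry":-0,"rz":2.9},
{"x":0.0385,"y":0.0087,"z":0.0049,"rx":0,"ry":-0,"rz":2.9},
{"x":0.0389,"y":0.0067,"z":0.0049,"rx":0,"ry":-0,"rz":2.8},
{"x":0.0392,"y":0.0048,"z":0.0049,"rx":0.1,"ry":-0,"rz":2.9},
{"x":0.0394,"y":0.0028,"z":0.0049,"rx":0,"ry":-0,"rz":2.8},
{"x":0.0395,"y":0.0009,"z":0.0049,"rx":0.1,"ry":-0.1,"rz":2.9},
{"x":0.0395,"y":-0.0011,"z":0.0049,"rx":0,"ry":-0,"rz":2.8},
{"x":0.0394,"y":-0.0031,"z":0.0049,"rx":0.1,"ry":-0.1,"rz":2.9},
{"x":0.0391,"y":-0.0051,"z":0.0048,"rx":0,"ry":-0,"rz":2.8}
```

View pics/w10.png

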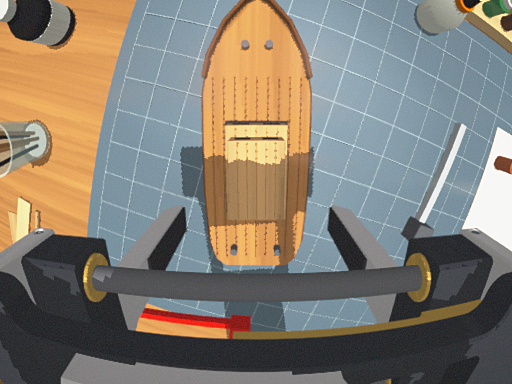

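The bridge stands centred on the deckhouse at (256,190). On to the wheelhouse.

Request:
jog_arm --series '[{"x": 0.0368, "y": 0.0144, "z": 0.003, "rx": 0, "ry": 0, "rz": 2.9}, {"x": 0.0374, "y": 0.0125, "z": 0.004, "rx": 0, "ry": 0, "rz": 2.9}, {"x": 0.038, "y": 0.0106, "z": 0.004, "rx": 0, "ry": 0, "rz": 2.9}, {"x": 0.0385, "y": 0.0087, "z": 0.004, "rx": 0, "ry": 0, "rz": 2.9}, {"x": 0.0388, "y": 0.0067, "z": 0.004, "rx": 0, "ry": 0, "rz": 2.9}, {"x": 0.039, "y": 0.0048, "z": 0.004, "rx": 0, "ry": 0, "rz": 2.9}, {"x": 0.039, "y": 0.0028, "z": 0.004, "rx": 0, "ry": 0, "rz": 2.9}, {"x": 0.039, "y": 0.001, "z": 0.004, "rx": 0, "ry": 0, "rz": 2.9}, {"x": 0.039, "y": -0.001, "z": 0.004, "rx": 0, "ry": 0, "rz": 2.9}, {"x": 0.035, "y": -0.003, "z": 0.003, "rx": 0, "ry": 0, "rz": 2.9}, {"x": 0.02, "y": -0.003, "z": 0.003, "rx": 0, "ry": 0, "rz": 1}, {"x": 0, "y": 0, "z": 0, "rx": 0, "ry": 0, "rz": 0}]'

```text
time: 17.73
tool_pos: [0.4449, -0.1653, 0.1377]
ee_rot: [3.105, -0.006, -1.806]
wrist_force: [-0.1, 1.2, -0.6]
width: 0.0936
```

```bash
python3 plan.py 0.4583 -0.178 0.14 -1.83 0.04
```

```text
t 17.73 pos [ 0.4449 -0.1653  0.1377] rpy [ 3.105 -0.006 -1.806] F [-0.1  1.2 -0.6] w 0.0936
n 1 q [-0.46 -0.03  1.63 -0.01  1.58  1.34]
{"x":0.0093,"y":-0.0159,"z":-0.0029,"rx":2.1,"ry":-0.4,"rz":1.4}
```

Request:
jog_arm --series '[{"x": 0.0093, "y": -0.016, "z": 0, "rx": 2.1, "ry": -0.4, "rz": 1.4}, {"x": 0, "y": 0, "z": 0, "rx": 0, "ry": 0, "rz": 0}, {"x": 0, "y": 0, "z": 0, "rx": 0, "ry": 0, "rz": 0}]'

```text
time: 17.98
tool_pos: [0.4555, -0.1766, 0.1317]
ee_rot: [3.132, 0.005, -1.833]
wrist_force: [-0.2, 0.1, 0.2]
width: 0.0941
```

```bash
python3 w.py w11; python3 ov.py ov11 0.4583 -0.178 -0.255 0.004 .052 .04 .03; python3 plan.py 0.4583 -0.178 0.06 -1.826 0.04
```

```text
t 18.03 pos [ 0.4555 -0.1765  0.1317] rpy [ 3.132  0.004 -1.833] F [-0.7 -0.9 -0.3] w 0.0938
n 2 q [-0.49 -0.02  1.62  0.    1.54  1.35]
{"x":0.0005,"y":-0.0019,"z":0.0358,"rx":0.3,"ry":0.1,"rz":-0.2},
{"x":0.0005,"y":-0.0017,"z":0.0359,"rx":0.2,"ry":0.2,"rz":-0.2}
```

View pics/ov11.png

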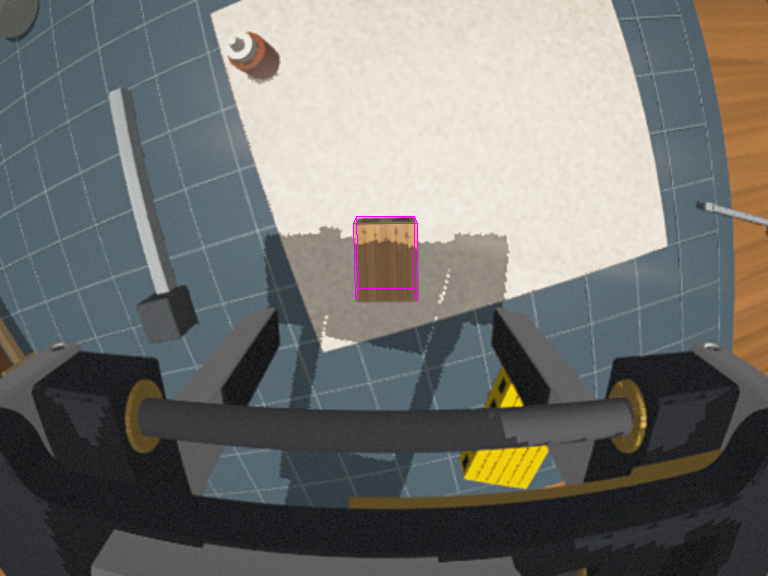

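Request:
jog_arm --series '[{"x": 0.0005, "y": 0, "z": 0.025, "rx": 0.2, "ry": 0.2, "rz": -0.2}, {"x": 0.0005, "y": 0, "z": 0.03, "rx": 0.1, "ry": 0, "rz": -0.1}, {"x": 0, "y": 0, "z": 0.025, "rx": 0, "ry": 0, "rz": 0}, {"x": 0, "y": 0, "z": 0.012, "rx": 0, "ry": 0, "rz": 0}, {"x": 0, "y": 0, "z": 0, "rx": 0, "ry": 0, "rz": 0}, {"x": 0, "y": 0, "z": 0, "rx": 0, "ry": 0, "rz": 0}]'

```text
time: 18.53
tool_pos: [0.4555, -0.1687, 0.0378]
ee_rot: [3.138, 0.002, -1.813]
wrist_force: [0.7, 0.4, 0.7]
width: 0.0936
```

```bash
cp w.pkl wbar.pkl; python3 plan.py 0.4583 -0.178 0.012 -1.826 0.03
```

```text
t 18.53 pos [ 0.4555 -0.1687  0.0378] rpy [ 3.138e+00  2.000e-03 -1.813e+00] F [0.7 0.4 0.7] w 0.0936
n 1 q [-0.47  0.05  1.76  0.    1.34  1.34]
{"x":0.0084,"y":-0.005,"z":0.0257,"rx":0.2,"ry":0.1,"rz":0.7}
```

Request:
jog_arm --series '[{"x": 0.0085, "y": -0.005, "z": 0.006, "rx": 0.2, "ry": 0.1, "rz": 0.7}, {"x": 0, "y": 0, "z": 0.008, "rx": 0, "ry": 0, "rz": 0}, {"x": 0, "y": 0, "z": 0.006, "rx": 0, "ry": 0, "rz": 0}, {"x": 0, "y": 0, "z": 0, "rx": 0, "ry": 0, "rz": 0}, {"x": 0, "y": 0, "z": 0, "rx": 0, "ry": 0, "rz": 0}]'

```text
time: 18.95
tool_pos: [0.4615, -0.1787, 0.0199]
ee_rot: [-3.135, -0.001, -1.823]
wrist_force: [0.5, -1.5, 0.2]
width: 0.0937
```

```bash
python3 plan.py 0.4583 -0.178 0.012 -1.826 0.03
```

```text
t 18.95 pos [ 0.4615 -0.1787  0.0199] rpy [-3.135e+00 -1.000e-03 -1.823e+00] F [ 0.5 -1.5  0.2] w 0.0937
n 1 q [-0.48  0.08  1.76  0.    1.3   1.34]
{"x":0.0001,"y":0.0034,"z":0.0079,"rx":-0.4,"ry":-0.1,"rz":0.2}
```

Request:
jog_arm --series '[{"x": 0, "y": 0.0034, "z": 0.005, "rx": -0.4, "ry": -0.1, "rz": 0.2}, {"x": 0, "y": 0, "z": 0.004, "rx": 0, "ry": 0, "rz": 0}, {"x": 0, "y": 0, "z": 0, "rx": 0, "ry": 0, "rz": 0}, {"x": 0, "y": 0, "z": 0, "rx": 0, "ry": 0, "rz": 0}]'

```text
time: 19.28
tool_pos: [0.4586, -0.1784, 0.0111]
ee_rot: [-3.141, 0.001, -1.828]
wrist_force: [0.0, 0.3, 0.3]
width: 0.0939
```

```bash
python3 plan.py 0.4583 -0.178 0.012 -1.826 0.03
```

```text
t 19.28 pos [ 0.4586 -0.1784  0.0111] rpy [-3.141e+00  1.000e-03 -1.828e+00] F [0.  0.3 0.3] w 0.0939
n 1 q [-0.49  0.08  1.77  0.    1.28  1.34]
{"x":-0.0003,"y":0.0004,"z":-0.0009,"rx":-0,"ry":0,"rz":-0.1}
```

Request:
jog_arm --series '[{"x": 0, "y": 0, "z": 0, "rx": 0, "ry": 0, "rz": 0}, {"x": 0, "y": 0, "z": 0, "rx": 0, "ry": 0, "rz": 0}, {"x": 0, "y": 0, "z": 0, "rx": 0, "ry": 0, "rz": 0}, {"x": 0, "y": 0, "z": 0, "rx": 0, "ry": 0, "rz": 0}, {"x": 0, "y": 0, "z": 0, "rx": 0, "ry": 0, "rz": 0}, {"x": 0, "y": 0, "z": 0, "rx": 0, "ry": 0, "rz": 0}, {"x": 0, "y": 0, "z": 0, "rx": 0, "ry": 0, "rz": 0}, {"x": 0, "y": 0, "z": 0, "rx": 0, "ry": 0, "rz": 0}, {"x": 0, "y": 0, "z": 0, "rx": 0, "ry": 0, "rz": 0}, {"x": 0, "y": 0, "z": 0, "rx": 0, "ry": 0, "rz": 0}, {"x": 0, "y": 0, "z": 0, "rx": 0, "ry": 0, "rz": 0}]' --claw 0.0

```text
time: 20.2
tool_pos: [0.4591, -0.1786, 0.0118]
ee_rot: [-3.14, 0.0, -1.828]
wrist_force: [0.4, 0.6, -0.7]
width: 0.0399
```

Request:
jog_arm --series '[{"x": 0, "y": 0, "z": -0.02, "rx": 0, "ry": 0, "rz": 0}, {"x": 0, "y": 0, "z": -0.034, "rx": 0, "ry": 0, "rz": 0}, {"x": 0, "y": 0, "z": -0.036, "rx": 0, "ry": 0, "rz": 0}, {"x": 0, "y": 0, "z": -0.036, "rx": 0, "ry": 0, "rz": 0}, {"x": 0, "y": 0, "z": -0.036, "rx": 0, "ry": 0, "rz": 0}, {"x": 0, "y": 0, "z": -0.03, "rx": 0, "ry": 0, "rz": 0}]'

```text
time: 20.7
tool_pos: [0.4524, -0.1754, 0.1996]
ee_rot: [3.118, 0.006, -1.828]
wrist_force: [0.5, 0.1, 0.1]
width: 0.0398
```

```bash
python3 plan.py 0.4904 0.2566 0.205 -1.265 0.04
```

```text
t 20.7 pos [ 0.4524 -0.1754  0.1996] rpy [ 3.118  0.006 -1.828] F [0.5 0.1 0.1] w 0.0398
n 11 q [-0.49 -0.04  1.51  0.    1.69  1.34]
{"x":-0.0389,"y":0.0066,"z":-0.0001,"rx":0.1,"ry":0.1,"rz":-2.9},
{"x":-0.0391,"y":0.0047,"z":-0.0002,"rx":0.1,"ry":0.1,"rz":-2.9},
{"x":-0.0393,"y":0.0027,"z":-0.0002,"rx":0.1,"ry":0.1,"rz":-2.9},
{"x":-0.0394,"y":0.0007,"z":-0.0003,"rx":0.1,"ry":0.1,"rz":-2.9},
{"x":-0.0394,"y":-0.0013,"z":-0.0004,"rx":0.1,"ry":0,"rz":-2.9},
{"x":-0.0393,"y":-0.0033,"z":-0.0004,"rx":0.1,"ry":0.1,"rz":-3},
{"x":-0.0391,"y":-0.0054,"z":-0.0004,"rx":0.1,"ry":0.1,"rz":-2.9},
{"x":-0.0387,"y":-0.0073,"z":-0.0005,"rx":0.1,"ry":0,"rz":-3},
{"x":-0.0383,"y":-0.0093,"z":-0.0005,"rx":0.2,"ry":0.1,"rz":-2.9},
{"x":-0.0378,"y":-0.0113,"z":-0.0005,"rx":0.1,"ry":0,"rz":-3},
{"x":-0.0371,"y":-0.0132,"z":-0.0005,"rx":0.2,"ry":0.1,"rz":-2.9}
```

Request:
jog_arm --series '[{"x": -0.039, "y": 0.0066, "z": -0.002, "rx": 0.1, "ry": 0.1, "rz": -2.9}, {"x": -0.039, "y": 0.0047, "z": -0.002, "rx": 0.1, "ry": 0.1, "rz": -2.9}, {"x": -0.0393, "y": 0.0027, "z": -0.002, "rx": 0.1, "ry": 0.1, "rz": -2.9}, {"x": -0.0394, "y": 0.0007, "z": -0.002, "rx": 0.1, "ry": 0.1, "rz": -2.9}, {"x": -0.0394, "y": -0.0013, "z": -0.002, "rx": 0.1, "ry": 0, "rz": -2.9}, {"x": -0.0393, "y": -0.0033, "z": -0.002, "rx": 0.1, "ry": 0.1, "rz": -3}, {"x": -0.039, "y": -0.0054, "z": -0.002, "rx": 0.1, "ry": 0.1, "rz": -2.9}, {"x": -0.0387, "y": -0.0073, "z": -0.002, "rx": 0.1, "ry": 0, "rz": -3}, {"x": -0.0383, "y": -0.0093, "z": 0, "rx": 0.2, "ry": 0.1, "rz": -2.9}, {"x": -0.035, "y": -0.0113, "z": 0, "rx": 0.1, "ry": 0, "rz": -3}, {"x": -0.02, "y": -0.008, "z": 0, "rx": 0.1, "ry": 0, "rz": -1}, {"x": 0, "y": 0, "z": 0, "rx": 0, "ry": 0, "rz": 0}]'

```text
time: 21.7
tool_pos: [0.4938, 0.2503, 0.2261]
ee_rot: [-3.122, -0.013, -1.282]
wrist_force: [-1.1, -0.8, -1.0]
width: 0.0395
```

```bash
python3 plan.py 0.4850 0.2566 0.175 -1.265 0.04
```

```text
t 21.7 pos [0.4938 0.2503 0.2261] rpy [-3.122 -0.013 -1.282] F [-1.1 -0.8 -1. ] w 0.0395
n 2 q [ 0.38  0.08  1.34 -0.02  1.71  1.66]
{"x":-0.0046,"y":0.0038,"z":0.0254,"rx":-0.5,"ry":-0.4,"rz":-0.5},
{"x":-0.0045,"y":0.0036,"z":0.0255,"rx":-0.6,"ry":-0.4,"rz":-0.5}
```

Request:
jog_arm --series '[{"x": -0.0045, "y": 0.0038, "z": 0.022, "rx": -0.5, "ry": -0.4, "rz": -0.5}, {"x": -0.0045, "y": 0.0036, "z": 0.022, "rx": -0.5, "ry": -0.4, "rz": -0.5}, {"x": 0, "y": 0, "z": 0.008, "rx": 0, "ry": 0, "rz": 0}, {"x": 0, "y": 0, "z": 0, "rx": 0, "ry": 0, "rz": 0}, {"x": 0, "y": 0, "z": 0, "rx": 0, "ry": 0, "rz": 0}]'

```text
time: 22.12
tool_pos: [0.4849, 0.2562, 0.1727]
ee_rot: [-3.14, -0.002, -1.263]
wrist_force: [0.1, 0.2, -0.5]
width: 0.0398
```

```bash
python3 w.py w12; python3 plan.py 0.4904 0.2566 0.145 -1.265 0.04
python3 - <<'E'
from h import *; import pickle
s=pickle.load(open("w.pkl","rb")); im=s["img"][100:190,190:330,::-1]; cv2.imwrite("pics/z2.png",cv2.resize(im,None,fx=5,fy=5,interpolation=cv2.INTER_CUBIC))
E
```

```text
t 22.17 pos [0.485  0.2562 0.1729] rpy [-3.139e+00 -2.000e-03 -1.263e+00] F [ 0.2 -0.7  0.2] w 0.0396
n 1 q [ 0.38  0.09  1.43 -0.    1.62  1.65]
{"x":0.0012,"y":-0.0052,"z":0.028,"rx":-0.1,"ry":-0.1,"rz":0.1}
```

View pics/z2.png

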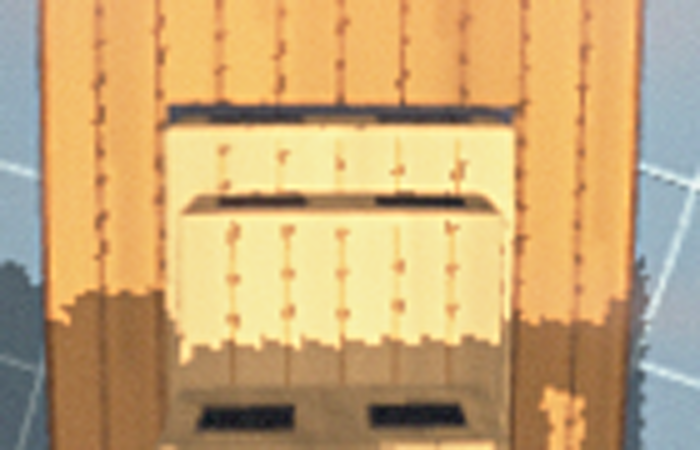

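Run:
```python
from e2 import *
t=np.array([.485,.2562])
edge((226,142),(290,142.1),.128,.037)
edge((222.8,124),(292.6,124.4),.1,.048)
edge((221.6,189.5),(289.3,189.3),.1729-.0078+.03,.026,t)
s_=s
```

```text
w 0.0489 yaw 0.3064 c [0.491  0.2572] 
w 0.0595 yaw 0.3023 c [0.4918 0.2578] 
w 0.0376 yaw 0.3106 c [0.4836 0.2566] ('along', np.float64(-0.0012), 'across', np.float64(0.0008))
```

View pics/w12.png

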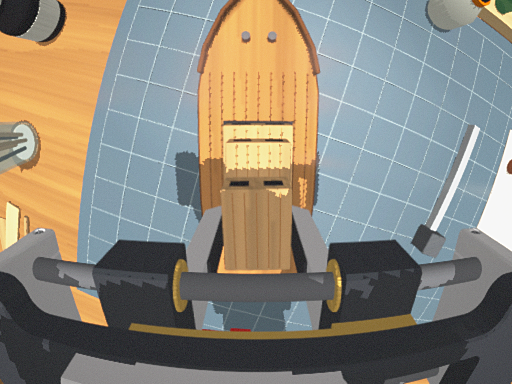

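Request:
jog_arm --series '[{"x": 0.001, "y": -0.006, "z": 0.008, "rx": 0, "ry": 0, "rz": 0.1}, {"x": 0, "y": 0, "z": 0.014, "rx": 0, "ry": 0, "rz": 0}, {"x": 0, "y": 0, "z": 0.006, "rx": 0, "ry": 0, "rz": 0}, {"x": 0, "y": 0, "z": 0, "rx": 0, "ry": 0, "rz": 0}, {"x": 0, "y": 0, "z": 0, "rx": 0, "ry": 0, "rz": 0}]'

```text
time: 22.58
tool_pos: [0.4963, 0.2557, 0.1487]
ee_rot: [-3.129, -0.002, -1.269]
wrist_force: [0.4, 0.3, -0.6]
width: 0.0396
```

```bash
python3 plan.py 0.4917 0.2573 0.142 -1.265 0.04
```

```text
t 22.58 pos [0.4963 0.2557 0.1487] rpy [-3.129e+00 -2.000e-03 -1.269e+00] F [ 0.4  0.3 -0.6] w 0.0396
n 1 q [ 0.38  0.11  1.45 -0.    1.56  1.65]
{"x":-0.0029,"y":0.004,"z":0.0066,"rx":-0.7,"ry":-0.1,"rz":-0.3}
```

Request:
jog_arm --series '[{"x": -0.003, "y": 0.004, "z": 0.004, "rx": -0.7, "ry": -0.1, "rz": -0.3}, {"x": 0, "y": 0, "z": 0.003, "rx": 0, "ry": 0, "rz": 0}, {"x": 0, "y": 0, "z": 0, "rx": 0, "ry": 0, "rz": 0}, {"x": 0, "y": 0, "z": 0, "rx": 0, "ry": 0, "rz": 0}]'

```text
time: 22.92
tool_pos: [0.4925, 0.2577, 0.1431]
ee_rot: [-3.139, 0.0, -1.264]
wrist_force: [0.3, -0.1, -0.1]
width: 0.0398
```

```bash
python3 plan.py 0.4917 0.2573 0.136 -1.265 0.04
```

```text
t 22.92 pos [0.4925 0.2577 0.1431] rpy [-3.139  0.    -1.264] F [ 0.3 -0.1 -0.1] w 0.0398
n 1 q [ 0.38  0.12  1.46 -0.    1.56  1.64]
{"x":0.0001,"y":0.0009,"z":0.0071,"rx":-0.2,"ry":0,"rz":0}
```

Request:
jog_arm --series '[{"x": 0, "y": 0.001, "z": 0.003, "rx": -0.2, "ry": 0, "rz": 0}, {"x": 0, "y": 0, "z": 0.003, "rx": 0, "ry": 0, "rz": 0}, {"x": 0, "y": 0, "z": 0.002, "rx": 0, "ry": 0, "rz": 0}, {"x": 0, "y": 0, "z": 0.001, "rx": 0, "ry": 0, "rz": 0}, {"x": 0, "y": 0, "z": 0, "rx": 0, "ry": 0, "rz": 0}]'

```text
time: 23.33
tool_pos: [0.4922, 0.2579, 0.1361]
ee_rot: [-3.139, 0.0, -1.264]
wrist_force: [0.4, 0.1, -0.4]
width: 0.0397
```

```bash
python3 plan.py 0.4917 0.2573 0.136 -1.265 0.04
```

```text
t 23.33 pos [0.4922 0.2579 0.1361] rpy [-3.139  0.    -1.264] F [ 0.4  0.1 -0.4] w 0.0397
n 1 q [0.38 0.12 1.47 0.   1.55 1.64]
{"x":0.0004,"y":0.0007,"z":0.0001,"rx":-0.2,"ry":0,"rz":0.1}
```

Request:
jog_arm --series '[{"x": 0, "y": 0.0005, "z": 0.001, "rx": 0, "ry": 0, "rz": 0}, {"x": 0, "y": 0, "z": 0.0015, "rx": 0, "ry": 0, "rz": 0}, {"x": 0, "y": 0, "z": 0, "rx": 0, "ry": 0, "rz": 0}]'

```text
time: 23.58
tool_pos: [0.4923, 0.258, 0.1361]
ee_rot: [-3.136, 0.0, -1.263]
wrist_force: [-0.5, 0.3, -1.0]
width: 0.0398
```

Request:
jog_arm --series '[{"x": 0, "y": 0, "z": 0, "rx": 0, "ry": 0, "rz": 0}, {"x": 0, "y": 0, "z": 0, "rx": 0, "ry": 0, "rz": 0}, {"x": 0, "y": 0, "z": 0, "rx": 0, "ry": 0, "rz": 0}, {"x": 0, "y": 0, "z": 0, "rx": 0, "ry": 0, "rz": 0}, {"x": 0, "y": 0, "z": 0, "rx": 0, "ry": 0, "rz": 0}, {"x": 0, "y": 0, "z": 0, "rx": 0, "ry": 0, "rz": 0}, {"x": 0, "y": 0, "z": 0, "rx": 0, "ry": 0, "rz": 0}, {"x": 0, "y": 0, "z": 0, "rx": 0, "ry": 0, "rz": 0}]' --claw 1.0

```text
time: 24.25
tool_pos: [0.4916, 0.2577, 0.1337]
ee_rot: [-3.139, 0.0, -1.264]
wrist_force: [-0.1, -0.7, 0.0]
width: 0.09
```

Request:
jog_arm --series '[{"x": 0, "y": 0, "z": -0.015, "rx": 0, "ry": 0, "rz": 0}, {"x": 0, "y": 0, "z": -0.03, "rx": 0, "ry": 0, "rz": 0}, {"x": 0, "y": 0, "z": -0.03, "rx": 0, "ry": 0, "rz": 0}, {"x": 0, "y": 0, "z": -0.015, "rx": 0, "ry": 0, "rz": 0}, {"x": 0, "y": 0, "z": 0, "rx": 0, "ry": 0, "rz": 0}]'

```text
time: 24.67
tool_pos: [0.4895, 0.2569, 0.2235]
ee_rot: [3.136, -0.0, -1.264]
wrist_force: [-0.0, -0.6, 0.3]
width: 0.0939
```

```bash
python3 w.py w13; cp w.pkl wstack.pkl; python3 m.py
python3 - <<'E'
from h import *; import pickle
s=pickle.load(open("w.pkl","rb")); im=s["img"][90:230,170:340,::-1]; cv2.imwrite("pics/z3.png",cv2.resize(im,None,fx=4,fy=4,interpolation=cv2.INTER_CUBIC))
T,Sd=pickle.load(open("v.pkl","rb"))
cv2.imwrite("pics/s3.png",cv2.resize(np.hstack([Sd["img"][100:240,200:330],T["img"][120:260,120:290]])[:,:,::-1],None,fx=2.6,fy=2.6,interpolation=cv2.INTER_CUBIC))
s=pickle.load(open("wbar.pkl","rb"));im=s["img"][40:240,60:140,::-1]; cv2.imwrite("pics/zb.png",cv2.resize(im,None,fx=3,fy=3,interpolation=cv2.INTER_CUBIC))
E
```

```text
(no output)
```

View pics/z3.png

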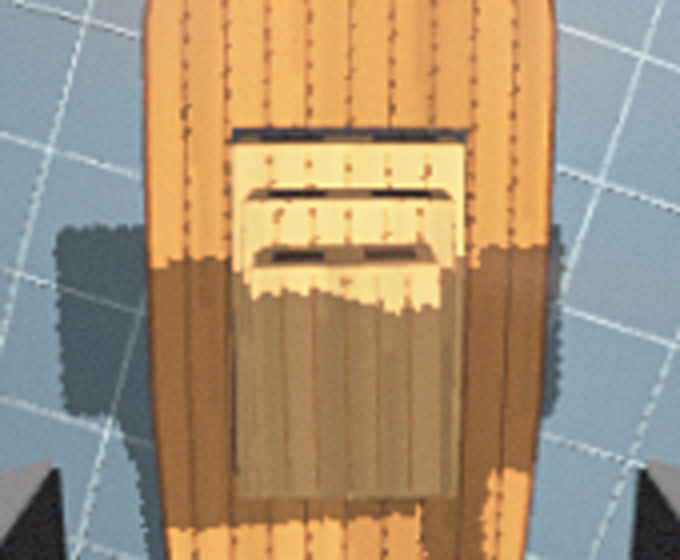

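View pics/s3.png

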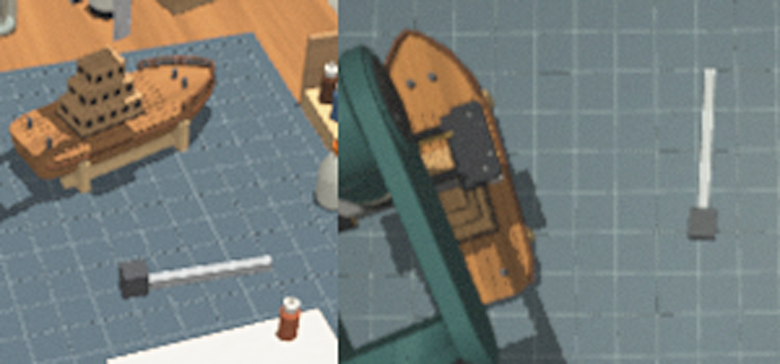

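View pics/zb.png

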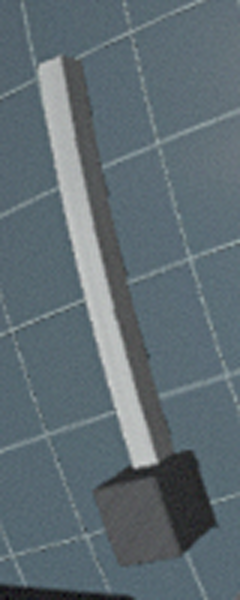

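Run:
```python
from e2 import *
import e2
e2.s=pickle.load(open("wstack.pkl","rb"))
edge((233.4,156.6),(279.6,156.1),.158,.026)
e2.s=pickle.load(open("wbar.pkl","rb"))
print(e2.s["origin"])
tip=ray(e2.s,(77.7,60),.016);root=ray(e2.s,(108.7,195.3),.016)
d=tip[:2]-root[:2];u=d/np.linalg.norm(d);print(tip,root,np.linalg.norm(d),np.arctan2(u[1],u[0]),"bal",tip[:2]-.131*u)
```

```text
w 0.0388 yaw 0.3178 c [0.4914 0.2575] 
[ 0.52529121 -0.19689759  0.31151178]
[ 0.63483937 -0.01835492  0.016     ] [ 0.47590345 -0.00675802  0.016     ] 0.15935844535478677 -0.07283683730730282 bal [ 0.5041867  -0.00882173]
```

The stack is square and centred: wheelhouse ≈(0.491, 0.257). Three bar-shaped or long things are in the top view. The light steel shaft with the dark head is at (260,178), the red bar at (163,297), and a screwdriver at the right edge. The crop shows a bare grey steel shaft with a dark head, so that is the press bar. Moving to it now.

```bash
python3 plan.py 0.5042 -0.0085 0.12 -1.641 0.036
```

```text
t 24.82 pos [0.4878 0.2562 0.2188] rpy [ 3.129e+00 -1.000e-03 -1.264e+00] F [-0.2 -0.3 -0.3] w 0.094
n 8 q [ 0.38  0.1   1.33 -0.    1.72  1.64]
{"x":0.0321,"y":0.0079,"z":0.0125,"rx":0.1,"ry":-0,"rz":2.7},
{"x":0.0325,"y":0.0064,"z":0.0125,"rx":0.1,"ry":-0,"rz":2.7},
{"x":0.0327,"y":0.0049,"z":0.0125,"rx":0.1,"ry":-0,"rz":2.7},
{"x":0.033,"y":0.0033,"z":0.0124,"rx":0.1,"ry":-0,"rz":2.7},
{"x":0.0331,"y":0.0018,"z":0.0124,"rx":0.1,"ry":-0,"rz":2.7},
{"x":0.0331,"y":0.0003,"z":0.0125,"rx":0.1,"ry":-0.1,"rz":2.7},
{"x":0.0331,"y":-0.0013,"z":0.0124,"rx":0,"ry":-0,"rz":2.7},
{"x":0.033,"y":-0.0028,"z":0.0124,"rx":0.1,"ry":-0.1,"rz":2.7}
```

Request:
jog_arm --series '[{"x": 0.032, "y": 0.008, "z": 0, "rx": 0.1, "ry": 0, "rz": 2.7}, {"x": 0.0325, "y": 0.0064, "z": 0, "rx": 0.1, "ry": 0, "rz": 2.7}, {"x": 0.0327, "y": 0.005, "z": 0, "rx": 0.1, "ry": 0, "rz": 2.7}, {"x": 0.033, "y": 0.0033, "z": 0.01, "rx": 0.1, "ry": 0, "rz": 2.7}, {"x": 0.033, "y": 0.0018, "z": 0.018, "rx": 0.1, "ry": 0, "rz": 2.7}, {"x": 0.033, "y": 0, "z": 0.02, "rx": 0, "ry": 0, "rz": 2.7}, {"x": 0.03, "y": -0.0013, "z": 0.02, "rx": 0, "ry": 0, "rz": 2.7}, {"x": 0.015, "y": -0.002, "z": 0.01, "rx": 0, "ry": 0, "rz": 1}, {"x": 0, "y": 0, "z": 0, "rx": 0, "ry": 0, "rz": 0}, {"x": 0, "y": 0, "z": 0, "rx": 0, "ry": 0, "rz": 0}]'

```text
time: 25.65
tool_pos: [0.4916, 0.0044, 0.1169]
ee_rot: [3.106, -0.005, -1.623]
wrist_force: [0.6, 0.1, 1.2]
width: 0.0943
```

```bash
python3 w.py w14; python3 plan.py 0.5042 -0.0085 0.11 -1.641 0.03
```

```text
t 25.7 pos [0.4914 0.0048 0.1167] rpy [ 3.105 -0.005 -1.622] F [-1.   0.3 -1.1] w 0.0941
n 1 q [-0.1   0.02  1.62 -0.01  1.54  1.52]
{"x":0.0126,"y":-0.0137,"z":0.0063,"rx":2.1,"ry":-0.3,"rz":1.1}
```

View pics/w14.png

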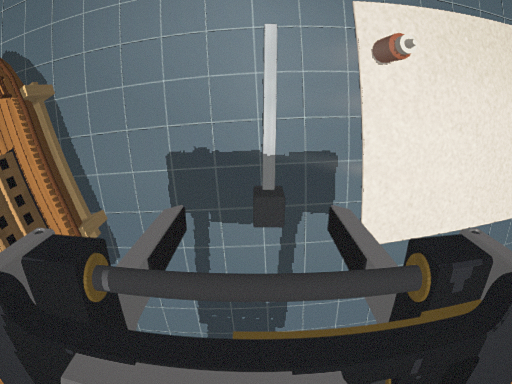

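Run:
```python
from h import *; import pickle
s=pickle.load(open("w.pkl","rb"))
im=s["img"][15:235,235:305,::-1]; cv2.imwrite("pics/z5.png",cv2.resize(im,None,fx=2.7*2,fy=2.7,interpolation=cv2.INTER_CUBIC))
tip=ray(s,(271,25),.016);root=ray(s,(268.5,188.5),.016)
d=tip[:2]-root[:2];u=d/np.linalg.norm(d);print(tip,root,np.linalg.norm(d),np.arctan2(u[1],u[0]),"bal",tip[:2]-.131*u,root[:2]+.029*u)
```

```text
[ 0.63462532 -0.01699993  0.016     ] [ 0.47729568 -0.00723783  0.016     ] 0.157632212566443 -0.06196929233711689 bal [ 0.50387677 -0.00888715] [ 0.50624002 -0.00903379]
```

View pics/z5.png

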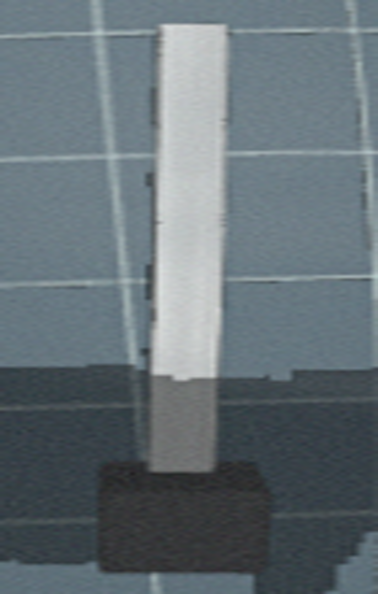

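Request:
jog_arm --series '[{"x": 0.0126, "y": -0.014, "z": 0.004, "rx": 2.0, "ry": -0.3, "rz": 1}, {"x": 0, "y": 0, "z": 0.02, "rx": 0, "ry": 0, "rz": 0}, {"x": 0, "y": 0, "z": 0.02, "rx": 0, "ry": 0, "rz": 0}, {"x": 0, "y": 0, "z": 0.008, "rx": 0, "ry": 0, "rz": 0}, {"x": 0, "y": 0, "z": 0, "rx": 0, "ry": 0, "rz": 0}, {"x": 0, "y": 0, "z": 0, "rx": 0, "ry": 0, "rz": 0}]'

```text
time: 26.2
tool_pos: [0.5083, -0.0011, 0.0668]
ee_rot: [-3.134, 0.003, -1.628]
wrist_force: [-0.8, 0.3, -0.4]
width: 0.0941
```

```bash
python3 plan.py 0.5047 -0.0088 0.03 -1.638 0.03
```

```text
t 26.2 pos [ 0.5083 -0.0011  0.0668] rpy [-3.134e+00  3.000e-03 -1.628e+00] F [-0.8  0.3 -0.4] w 0.0941
n 2 q [-0.12  0.06  1.68  0.    1.39  1.51]
{"x":0.004,"y":0.0017,"z":0.0184,"rx":-0.2,"ry":0.1,"rz":0.3},
{"x":0.004,"y":0.0016,"z":0.0184,"rx":-0.2,"ry":0.1,"rz":0.3}
```

Request:
jog_arm --series '[{"x": 0.004, "y": 0.002, "z": 0.014, "rx": -0.2, "ry": 0.1, "rz": 0.3}, {"x": 0.004, "y": 0.002, "z": 0.014, "rx": -0.2, "ry": 0.1, "rz": 0.3}, {"x": 0, "y": 0, "z": 0.01, "rx": 0, "ry": 0, "rz": 0}, {"x": 0, "y": 0, "z": 0.004, "rx": 0, "ry": 0, "rz": 0}, {"x": 0, "y": 0, "z": 0, "rx": 0, "ry": 0, "rz": 0}, {"x": 0, "y": 0, "z": 0, "rx": 0, "ry": 0, "rz": 0}]'

```text
time: 26.7
tool_pos: [0.5072, -0.0073, 0.0262]
ee_rot: [-3.133, -0.001, -1.635]
wrist_force: [0.5, -0.2, 0.8]
width: 0.0939
```

```bash
python3 plan.py 0.5047 -0.0088 0.004 -1.638 0.03
```

```text
t 26.7 pos [ 0.5072 -0.0073  0.0262] rpy [-3.133e+00 -1.000e-03 -1.635e+00] F [ 0.5 -0.2  0.8] w 0.0939
n 1 q [-0.13  0.09  1.73 -0.    1.31  1.51]
{"x":0.0016,"y":0.0026,"z":0.0222,"rx":-0.5,"ry":-0,"rz":0.2}
```

Request:
jog_arm --series '[{"x": 0.0016, "y": 0.0026, "z": 0.008, "rx": -0.5, "ry": 0, "rz": 0.2}, {"x": 0, "y": 0, "z": 0.007, "rx": 0, "ry": 0, "rz": 0}, {"x": 0, "y": 0, "z": 0.004, "rx": 0, "ry": 0, "rz": 0}, {"x": 0, "y": 0, "z": 0, "rx": 0, "ry": 0, "rz": 0}, {"x": 0, "y": 0, "z": 0, "rx": 0, "ry": 0, "rz": 0}]'

```text
time: 27.12
tool_pos: [0.5056, -0.009, 0.0067]
ee_rot: [-3.14, -0.001, -1.638]
wrist_force: [0.6, 0.0, -0.6]
width: 0.0939
```

```bash
python3 plan.py 0.5047 -0.0088 0.004 -1.638 0.03
```

```text
t 27.12 pos [ 0.5056 -0.009   0.0067] rpy [-3.140e+00 -1.000e-03 -1.638e+00] F [ 0.6  0.  -0.6] w 0.0939
n 1 q [-0.13  0.12  1.75 -0.    1.27  1.51]
{"x":-0.0002,"y":0.0009,"z":0.0027,"rx":-0.1,"ry":-0,"rz":-0}
```

Request:
jog_arm --series '[{"x": 0, "y": 0.001, "z": 0.002, "rx": 0, "ry": 0, "rz": 0}, {"x": 0, "y": 0, "z": 0.001, "rx": 0, "ry": 0, "rz": 0}, {"x": 0, "y": 0, "z": 0, "rx": 0, "ry": 0, "rz": 0}, {"x": 0, "y": 0, "z": 0, "rx": 0, "ry": 0, "rz": 0}, {"x": 0, "y": 0, "z": 0, "rx": 0, "ry": 0, "rz": 0}, {"x": 0, "y": 0, "z": 0, "rx": 0, "ry": 0, "rz": 0}, {"x": 0, "y": 0, "z": 0, "rx": 0, "ry": 0, "rz": 0}, {"x": 0, "y": 0, "z": 0, "rx": 0, "ry": 0, "rz": 0}]' --claw 0.0

```text
time: 27.78
tool_pos: [0.5053, -0.009, 0.0044]
ee_rot: [-3.138, -0.001, -1.638]
wrist_force: [-0.9, -0.5, -0.6]
width: 0.0441
```

Request:
jog_arm --series '[{"x": 0, "y": 0, "z": 0, "rx": 0, "ry": 0, "rz": 0}, {"x": 0, "y": 0, "z": 0, "rx": 0, "ry": 0, "rz": 0}, {"x": 0, "y": 0, "z": 0, "rx": 0, "ry": 0, "rz": 0}, {"x": 0, "y": 0, "z": 0, "rx": 0, "ry": 0, "rz": 0}, {"x": 0, "y": 0, "z": 0, "rx": 0, "ry": 0, "rz": 0}, {"x": 0, "y": 0, "z": 0, "rx": 0, "ry": 0, "rz": 0}, {"x": 0, "y": 0, "z": 0, "rx": 0, "ry": 0, "rz": 0}, {"x": 0, "y": 0, "z": 0, "rx": 0, "ry": 0, "rz": 0}]'

```text
time: 28.45
tool_pos: [0.5055, -0.0088, 0.0046]
ee_rot: [-3.137, -0.0, -1.638]
wrist_force: [0.6, -0.6, -0.2]
width: 0.0118
```

Request:
jog_arm --series '[{"x": 0, "y": 0, "z": 0, "rx": 0, "ry": 0, "rz": 0}, {"x": 0, "y": 0, "z": 0, "rx": 0, "ry": 0, "rz": 0}, {"x": 0, "y": 0, "z": -0.008, "rx": 0, "ry": 0, "rz": 0}, {"x": 0, "y": 0, "z": -0.012, "rx": 0, "ry": 0, "rz": 0}, {"x": 0, "y": 0, "z": -0.008, "rx": 0, "ry": 0, "rz": 0}, {"x": 0, "y": 0, "z": 0, "rx": 0, "ry": 0, "rz": 0}]'

```text
time: 28.95
tool_pos: [0.5014, -0.0084, 0.0303]
ee_rot: [3.136, -0.0, -1.638]
wrist_force: [1.4, -1.0, -4.5]
width: 0.0115
```

```bash
python3 w.py w15; python3 plan.py 0.5047 -0.0088 0.22 -1.638 0.03
python3 - <<'E'
from bench import cams
import cv2
s=cams.snapshot("side")["img"][150:250,200:340,::-1]
cv2.imwrite("pics/s4.png",cv2.resize(s,None,fx=5,fy=5,interpolation=cv2.INTER_CUBIC))
E
```

```text
t 29.0 pos [ 0.501  -0.0084  0.0296] rpy [ 3.135  0.    -1.638] F [-0.9 -0.3 -4.8] w 0.0117
n 7 q [-0.13  0.09  1.73 -0.    1.33  1.51]
{"x":0,"y":-0.0004,"z":-0.0272,"rx":0.1,"ry":0,"rz":-0},
{"x":0,"y":-0.0004,"z":-0.0272,"rx":0,"ry":0,"rz":-0},
{"x":0,"y":-0.0004,"z":-0.0272,"rx":0.1,"ry":0,"rz":-0},
{"x":0,"y":-0.0004,"z":-0.0272,"rx":0,"ry":0,"rz":-0},
{"x":0.0001,"y":-0.0005,"z":-0.0272,"rx":0.1,"ry":0,"rz":-0},
{"x":0,"y":-0.0005,"z":-0.0272,"rx":0,"ry":0,"rz":-0},
{"x":0.0001,"y":-0.0005,"z":-0.0273,"rx":0.1,"ry":0,"rz":-0}
```

View pics/w15.png

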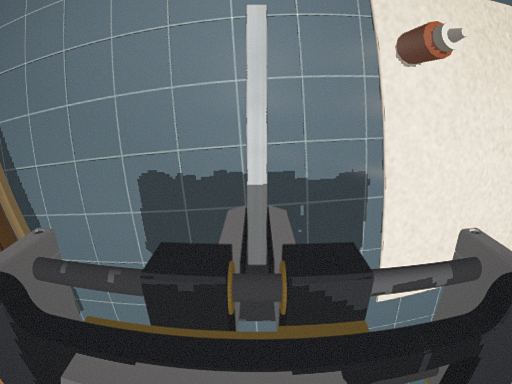

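View pics/s4.png

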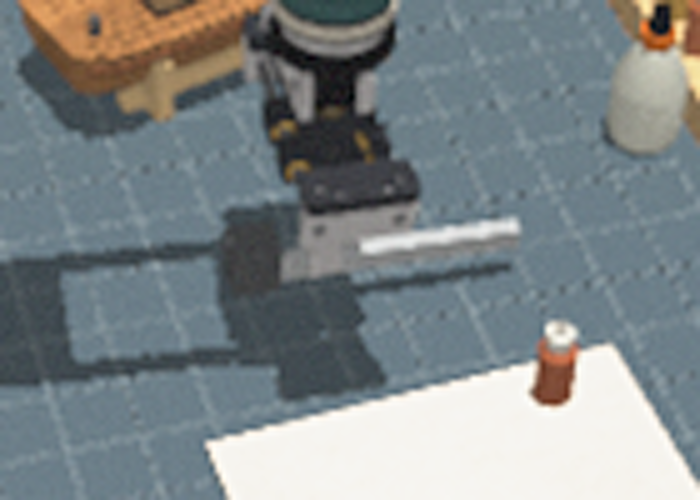

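Request:
jog_arm --series '[{"x": 0, "y": 0, "z": -0.012, "rx": 0.1, "ry": 0, "rz": 0}, {"x": 0, "y": 0, "z": -0.02, "rx": 0, "ry": 0, "rz": 0}, {"x": 0, "y": 0, "z": -0.025, "rx": 0.1, "ry": 0, "rz": 0}, {"x": 0, "y": 0, "z": -0.027, "rx": 0, "ry": 0, "rz": 0}, {"x": 0, "y": 0, "z": -0.027, "rx": 0.1, "ry": 0, "rz": 0}, {"x": 0, "y": 0, "z": -0.027, "rx": 0.1, "ry": 0, "rz": 0}, {"x": 0, "y": 0, "z": -0.025, "rx": 0.1, "ry": 0, "rz": 0}, {"x": 0, "y": 0, "z": -0.015, "rx": 0, "ry": 0, "rz": 0}, {"x": 0, "y": 0, "z": -0.008, "rx": 0, "ry": 0, "rz": 0}, {"x": 0, "y": 0, "z": 0, "rx": 0, "ry": 0, "rz": 0}, {"x": 0, "y": 0, "z": 0, "rx": 0, "ry": 0, "rz": 0}]'

```text
time: 29.97
tool_pos: [0.4962, -0.0078, 0.2214]
ee_rot: [3.129, 0.001, -1.639]
wrist_force: [0.2, -0.1, -4.9]
width: 0.0118
```

```bash
python3 - <<'E'
from h import *; import pickle
s=pickle.load(open("w.pkl","rb"))
tip=ray(s,(257,6),.041)[:2]; t2=ray(s,(257,180),.041)[:2]; u=(tip-t2)/np.linalg.norm(tip-t2)
print(tip,np.arctan2(u[1],u[0])," bal off along",(tip-.131*u-[.501,-.0084])@u,"acr",(tip-.131*u-[.501,-.0084])@[-u[1],u[0]])
E
python3 w.py w16; python3 plan.py 0.4912 0.2573 0.23 -1.263 0.03
```

```text
[ 0.6306901  -0.01772341] -0.06782880686356024  bal off along -0.0009762119731879042 acr -0.0005119891454899645
t 30.02 pos [ 0.4961 -0.0078  0.2211] rpy [ 3.129e+00  1.000e-03 -1.639e+00] F [ 0.4  0.4 -4.8] w 0.0117
n 9 q [-0.13 -0.03  1.46  0.    1.72  1.51]
{"x":-0.0294,"y":0.0026,"z":-0.0009,"rx":0.1,"ry":0,"rz":-2.4},
{"x":-0.0294,"y":0.0013,"z":-0.0009,"rx":0.1,"ry":0,"rz":-2.4},
{"x":-0.0295,"y":0.0001,"z":-0.0009,"rx":0.1,"ry":0,"rz":-2.4},
{"x":-0.0294,"y":-0.0012,"z":-0.001,"rx":0.1,"ry":0,"rz":-2.4},
{"x":-0.0294,"y":-0.0024,"z":-0.0009,"rx":0.1,"ry":0,"rz":-2.4},
{"x":-0.0292,"y":-0.0036,"z":-0.0009,"rx":0.1,"ry":0,"rz":-2.4},
{"x":-0.0291,"y":-0.0048,"z":-0.001,"rx":0,"ry":0.1,"rz":-2.4},
{"x":-0.0288,"y":-0.006,"z":-0.001,"rx":0.1,"ry":0,"rz":-2.4},
{"x":-0.0285,"y":-0.0073,"z":-0.0009,"rx":0,"ry":0.1,"rz":-2.3}
```

View pics/w16.png

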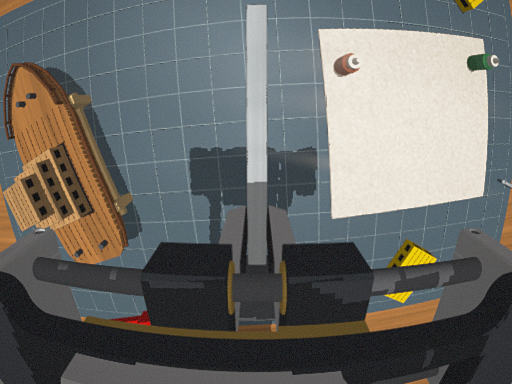

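Request:
jog_arm --series '[{"x": -0.015, "y": 0.0015, "z": -0.001, "rx": 0.1, "ry": 0, "rz": -1.3}, {"x": -0.024, "y": 0.0013, "z": -0.001, "rx": 0.1, "ry": 0, "rz": -2}, {"x": -0.0295, "y": 0, "z": -0.001, "rx": 0.1, "ry": 0, "rz": -2.4}, {"x": -0.0295, "y": -0.0012, "z": -0.001, "rx": 0.1, "ry": 0, "rz": -2.4}, {"x": -0.0295, "y": -0.0024, "z": -0.001, "rx": 0.1, "ry": 0, "rz": -2.4}, {"x": -0.0292, "y": -0.0036, "z": -0.001, "rx": 0.1, "ry": 0, "rz": -2.4}, {"x": -0.029, "y": -0.0048, "z": -0.001, "rx": 0, "ry": 0.1, "rz": -2.4}, {"x": -0.029, "y": -0.006, "z": -0.001, "rx": 0.1, "ry": 0, "rz": -2.4}, {"x": -0.022, "y": -0.006, "z": 0, "rx": 0, "ry": 0, "rz": -2}, {"x": -0.012, "y": -0.004, "z": 0, "rx": 0, "ry": 0, "rz": -1}, {"x": 0, "y": 0, "z": 0, "rx": 0, "ry": 0, "rz": 0}, {"x": 0, "y": 0, "z": 0, "rx": 0, "ry": 0, "rz": 0}]'

```text
time: 31.02
tool_pos: [0.487, 0.2511, 0.2029]
ee_rot: [3.097, 0.003, -1.266]
wrist_force: [0.0, 0.5, -3.3]
width: 0.0118
```

```bash
python3 plan.py 0.4922 0.2576 0.19 -1.263 0.03
```

```text
t 31.02 pos [0.487  0.2511 0.2029] rpy [ 3.097e+00  3.000e-03 -1.266e+00] F [ 0.   0.5 -3.3] w 0.0118
n 1 q [0.37 0.12 1.34 0.01 1.72 1.64]
{"x":-0.0046,"y":-0.0075,"z":0.0126,"rx":2.5,"ry":0.2,"rz":-0.1}
```

Request:
jog_arm --series '[{"x": -0.0046, "y": -0.007, "z": 0.003, "rx": 2.4, "ry": 0.2, "rz": -0.1}, {"x": 0, "y": 0, "z": 0.003, "rx": 0, "ry": 0, "rz": 0}, {"x": 0, "y": 0, "z": 0, "rx": 0, "ry": 0, "rz": 0}, {"x": 0, "y": 0, "z": 0, "rx": 0, "ry": 0, "rz": 0}]'

```text
time: 31.35
tool_pos: [0.4915, 0.2525, 0.1931]
ee_rot: [3.132, -0.004, -1.27]
wrist_force: [0.7, -0.1, -4.6]
width: 0.012
```

```bash
python3 w.py w17; python3 plan.py 0.4922 0.2576 0.18 -1.263 0.03;python3 - <<'E'
from bench import cams
import cv2
s=cams.snapshot("side")["img"][90:200,180:330,::-1]
cv2.imwrite("pics/s5.png",cv2.resize(s,None,fx=5,fy=5,interpolation=cv2.INTER_CUBIC))
E
```

```text
t 31.4 pos [0.4915 0.2523 0.193 ] rpy [ 3.132 -0.004 -1.27 ] F [-0.5 -1.2 -5. ] w 0.0116
n 1 q [ 0.37  0.1   1.38 -0.    1.67  1.64]
{"x":-0.0049,"y":-0.0024,"z":0.0129,"rx":0.6,"ry":-0.3,"rz":-0.4}
```

View pics/w17.png

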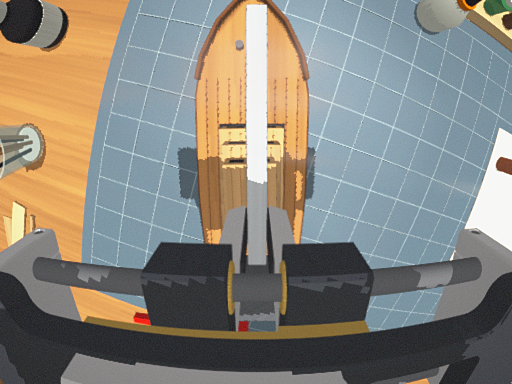

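View pics/s5.png

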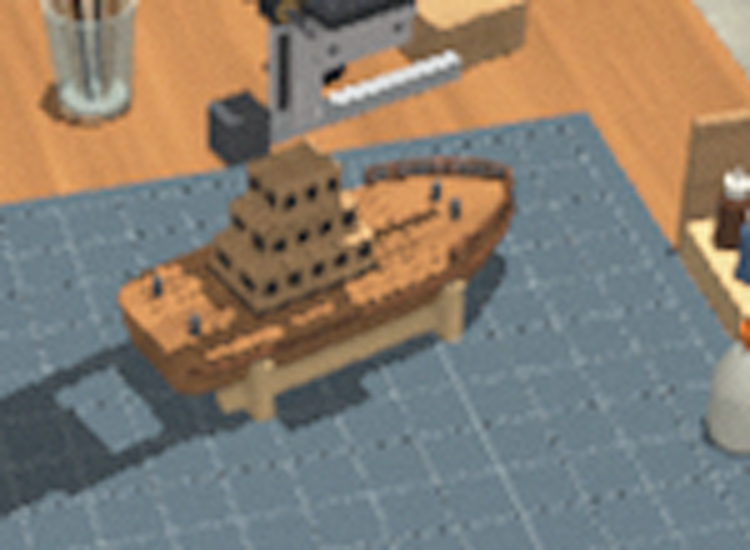

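Request:
jog_arm --series '[{"x": -0.005, "y": -0.0015, "z": 0.003, "rx": 0.6, "ry": -0.3, "rz": -0.4}, {"x": 0, "y": 0, "z": 0.006, "rx": 0, "ry": 0, "rz": 0}, {"x": 0, "y": 0, "z": 0.005, "rx": 0, "ry": 0, "rz": 0}, {"x": 0, "y": 0, "z": 0, "rx": 0, "ry": 0, "rz": 0}, {"x": 0, "y": 0, "z": 0, "rx": 0, "ry": 0, "rz": 0}]'

```text
time: 31.87
tool_pos: [0.4923, 0.2571, 0.1786]
ee_rot: [-3.139, 0.002, -1.265]
wrist_force: [-0.4, 0.0, -4.7]
width: 0.0117
```

```bash
python3 plan.py 0.4922 0.2576 0.17 -1.263 0.03
```

```text
t 31.87 pos [0.4923 0.2571 0.1786] rpy [-3.139e+00  2.000e-03 -1.265e+00] F [-0.4  0.  -4.7] w 0.0117
n 1 q [0.38 0.1  1.41 0.   1.63 1.64]
{"x":-0.0005,"y":-0,"z":0.0086,"rx":-0.2,"ry":0.1,"rz":-0.1}
```

Request:
jog_arm --series '[{"x": 0, "y": 0, "z": 0.004, "rx": -0.1, "ry": 0.1, "rz": 0}, {"x": 0, "y": 0, "z": 0.004, "rx": 0, "ry": 0, "rz": 0}, {"x": 0, "y": 0, "z": 0.003, "rx": 0, "ry": 0, "rz": 0}, {"x": 0, "y": 0, "z": 0, "rx": 0, "ry": 0, "rz": 0}, {"x": 0, "y": 0, "z": 0, "rx": 0, "ry": 0, "rz": 0}]'

```text
time: 32.28
tool_pos: [0.4921, 0.2572, 0.166]
ee_rot: [-3.142, -0.0, -1.264]
wrist_force: [0.4, 0.2, -4.5]
width: 0.0117
```

```bash
python3 plan.py 0.4922 0.2576 0.163 -1.263 0.03
```

```text
t 32.28 pos [0.4921 0.2572 0.166 ] rpy [-3.142 -0.    -1.264] F [ 0.4  0.2 -4.5] w 0.0117
n 1 q [ 0.38  0.11  1.42 -0.    1.61  1.64]
{"x":-0.0004,"y":-0.0002,"z":0.003,"rx":-0,"ry":-0,"rz":-0.1}
```

Level and centred. I'll lower the last 3 mm in small steps and watch the force.

Request:
jog_arm --series '[{"x": 0, "y": 0, "z": 0.0015, "rx": 0, "ry": 0, "rz": 0}, {"x": 0, "y": 0, "z": 0.0015, "rx": 0, "ry": 0, "rz": 0}, {"x": 0, "y": 0, "z": 0, "rx": 0, "ry": 0, "rz": 0}, {"x": 0, "y": 0, "z": 0, "rx": 0, "ry": 0, "rz": 0}]'

```text
time: 32.62
tool_pos: [0.4923, 0.2573, 0.1629]
ee_rot: [-3.141, -0.0, -1.264]
wrist_force: [-0.0, -1.0, -3.7]
width: 0.0119
```

Request:
jog_arm --series '[{"x": 0, "y": 0, "z": 0.001, "rx": 0, "ry": 0, "rz": 0}, {"x": 0, "y": 0, "z": 0, "rx": 0, "ry": 0, "rz": 0}]'

```text
time: 32.78
tool_pos: [0.4925, 0.2573, 0.163]
ee_rot: [-3.14, -0.0, -1.264]
wrist_force: [0.0, -0.7, -4.8]
width: 0.0116
```

Request:
jog_arm --series '[{"x": 0, "y": 0, "z": 0.0015, "rx": 0, "ry": 0, "rz": 0}, {"x": 0, "y": 0, "z": 0.001, "rx": 0, "ry": 0, "rz": 0}]'

```text
time: 32.95
tool_pos: [0.4928, 0.2575, 0.1626]
ee_rot: [-3.138, -0.0, -1.264]
wrist_force: [-1.9, -1.3, 0.4]
width: 0.0115
```

Request:
jog_arm --series '[{"x": 0, "y": 0, "z": 0.001, "rx": 0, "ry": 0, "rz": 0}]'

```text
time: 33.03
tool_pos: [0.4928, 0.2575, 0.1626]
ee_rot: [-3.137, -0.0, -1.264]
wrist_force: [-2.7, -0.9, 2.1]
width: 0.0119
```

Contact is made: the force went from −4.8 N to +2 N as the roof took the weight. Releasing now with a small upward relief.

Request:
jog_arm --series '[{"x": 0, "y": 0, "z": -0.0005, "rx": 0, "ry": 0, "rz": 0}, {"x": 0, "y": 0, "z": 0, "rx": 0, "ry": 0, "rz": 0}, {"x": 0, "y": 0, "z": 0, "rx": 0, "ry": 0, "rz": 0}, {"x": 0, "y": 0, "z": 0, "rx": 0, "ry": 0, "rz": 0}, {"x": 0, "y": 0, "z": 0, "rx": 0, "ry": 0, "rz": 0}]' --claw 0.7

```text
time: 33.45
tool_pos: [0.4953, 0.2585, 0.1656]
ee_rot: [-3.129, 0.0, -1.264]
wrist_force: [0.6, -0.6, 0.3]
width: 0.0414
```

```bash
python3 w.py w18; python3 plan.py 0.4922 0.2576 0.23 -1.263 0.03;python3 - <<'E'
from bench import cams
import cv2
s=cams.snapshot("side")["img"][90:200,180:330,::-1]
cv2.imwrite("pics/s6.png",cv2.resize(s,None,fx=5,fy=5,interpolation=cv2.INTER_CUBIC))
E
```

```text
t 33.5 pos [0.4953 0.2585 0.1655] rpy [-3.129e+00  1.000e-03 -1.264e+00] F [0.3 0.  0.1] w 0.0459
n 3 q [ 0.38  0.11  1.43 -0.    1.59  1.64]
{"x":-0,"y":0.0008,"z":-0.0215,"rx":-0.2,"ry":0,"rz":-0},
{"x":-0.0001,"y":0.0009,"z":-0.0215,"rx":-0.3,"ry":0,"rz":-0},
{"x":-0,"y":0.0009,"z":-0.0215,"rx":-0.2,"ry":0,"rz":-0.1}
```

View pics/s6.png

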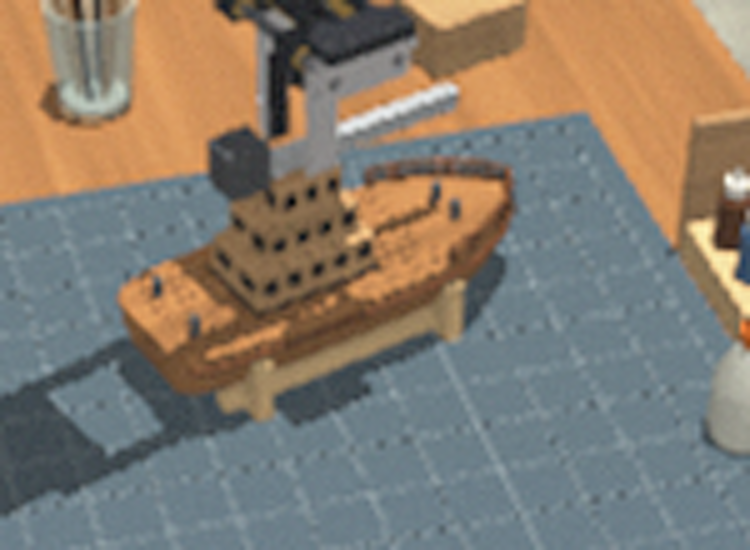

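View pics/w18.png

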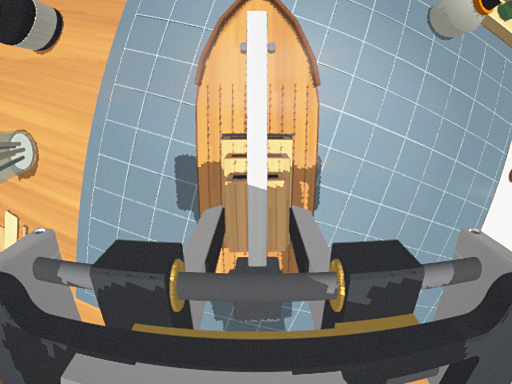

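Request:
jog_arm --series '[{"x": 0, "y": 0, "z": 0, "rx": 0, "ry": 0, "rz": 0}, {"x": 0, "y": 0, "z": -0.005, "rx": 0, "ry": 0, "rz": 0}, {"x": 0, "y": 0, "z": -0.015, "rx": 0, "ry": 0, "rz": 0}, {"x": 0, "y": 0, "z": -0.02, "rx": 0, "ry": 0, "rz": 0}, {"x": 0, "y": 0, "z": -0.025, "rx": 0, "ry": 0, "rz": 0}, {"x": 0, "y": 0, "z": -0.025, "rx": 0, "ry": 0, "rz": 0}, {"x": 0, "y": 0, "z": -0.015, "rx": 0, "ry": 0, "rz": 0}, {"x": 0, "y": 0, "z": 0, "rx": 0, "ry": 0, "rz": 0}, {"x": 0, "y": 0, "z": 0, "rx": 0, "ry": 0, "rz": 0}]'

```text
time: 34.3
tool_pos: [0.493, 0.2576, 0.2742]
ee_rot: [-3.133, 0.0, -1.264]
wrist_force: [-0.0, -0.4, -0.3]
width: 0.0659
```

```bash
python3 w.py w19; python3 plan.py 0.4922 0.0 0.27 -1.263 0.03|head -1;python3 - <<'E'
from bench import cams
from h import *; import pickle
s=cams.snapshot("side")["img"][90:200,180:330,::-1]
w=pickle.load(open("w.pkl","rb"))["img"][20:260,160:350,::-1]
a=cv2.resize(s,None,fx=2.6,fy=2.6,interpolation=cv2.INTER_CUBIC);b=cv2.resize(w,None,fx=2,fy=2)
c=np.zeros((490,790,3),np.uint8);c[:a.shape[0],:a.shape[1]]=a;c[:b.shape[0],395:395+b.shape[1]]=b
cv2.imwrite("pics/s7.png",c)
E
```

```text
t 34.35 pos [0.493  0.2576 0.2742] rpy [-3.133  0.    -1.264] F [0.4 0.2 1.3] w 0.0656
```

View pics/s7.png

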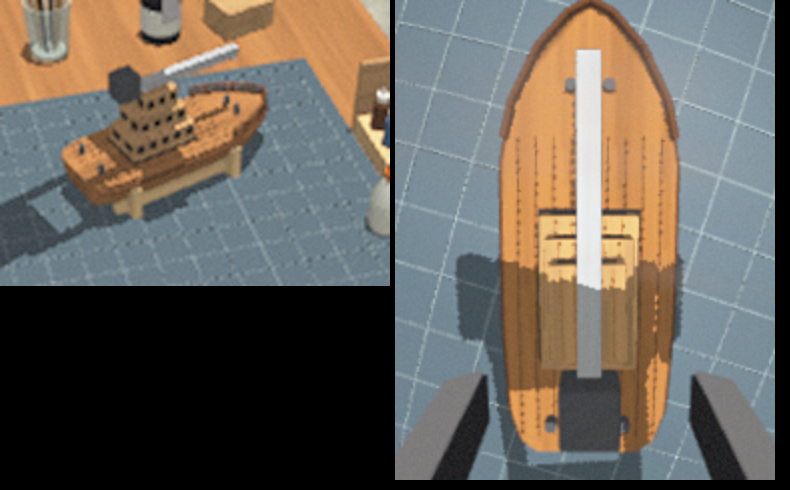

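Run:
```python
from e2 import *
tip=ray(s,(256.8,45),.174)[:2];root=ray(s,(256.8,208.3),.174)[:2];d=tip-root;u=d/np.linalg.norm(d)
print(np.linalg.norm(d),np.arctan2(u[1],u[0]),"bal",tip-.131*u,root+.029*u)
im=s["img"][115:215,210:310,::-1]; cv2.imwrite("pics/z8.png",cv2.resize(im,None,fx=6,fy=6,interpolation=cv2.INTER_CUBIC)[:600,:600])
```

```text
0.15911941034306454 0.3062753659946311 bal [0.49175064 0.25722744] [0.49259025 0.25749295]
```

View pics/z8.png

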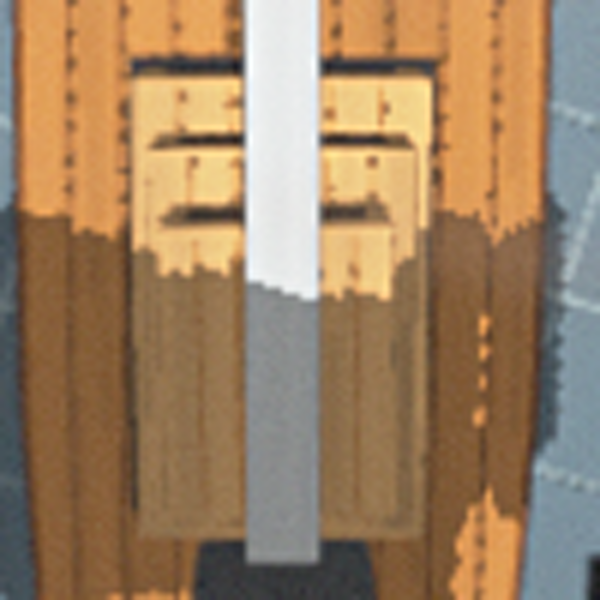

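Run:
```python
from e2 import *
edge((237.1,151.3),(275,151.4),.158,.026)
from bench import ticket
print(ticket.close_job())
```

```text
w 0.0383 yaw 0.3035 c [0.4924 0.2583] 
the job is handed in; nothing more can be done
None
```

I stacked the deckhouse, bridge and wheelhouse on the berth in that order. Then I laid the steel press bar along the wheelhouse roof, head towards the stern, and handed the job in at about 34 s of the 120 s allowed. The hand-in gives no verdict.

- **Stack position:** the last wrist-camera measurement put the wheelhouse at (0.492, 0.258), turned 0.30 rad. The bridge and deckhouse, measured earlier, and the berth centre were all within about 2 mm of that. All were square to within about 1°.
- **Press bar:** its balance point measured (0.492, 0.257) at 0.306 rad, about 1 mm from the middle of the roof. It looked level and at rest in the side and wrist pictures, with the gripper about 10 cm clear above it.
- **Placing force:** the wrist force stayed within a few newtons as the bar was set down.
- **Bottles:** I moved neither the paint bottles nor the glue, but I did not measure their positions at the end.
- **Disagreements:** one early arm command was refused as "invalid input" and moved nothing; commands giving all six values per row worked. The camera views differed from each other by about 2 mm, which is their stated calibration error.

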